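# Put the pot covers away in the lever-lid caddy

### The arm

A 7-joint arm with a two-finger parallel gripper is mounted at the origin on the work surface. World frame = base frame: x ahead of the robot, y to its left, z up, the work surface at z = 0. Lengths are in m, angles in rad, forces in N, time in s.
With the tool pointing down it reaches from about 0.4 to 0.925 m from the base axis. Payload 5.6 kg.
Tool frame: the origin (TCP) lies midway between the tips of the shut fingers; the grasp point (between the pads) lies 19 mm behind it; z points along the fingers, y is the line along which they close (so a half turn about z gives the same grasp; the last joint's range is limited). The gripper opens to 85 mm and grips with 20 to 120 N. Pads are 22 mm wide; open, the fingers measure 114 mm over their backs; the gripper's body (76 mm by 85 mm) begins 54 mm behind the grasp point. The pads swing forward as they close: fully open they stand 13 mm farther back than shut.
Start: joints at [1.076, 0.468, -0.012, 1.603, 0.006, 1.071, -0.056], TCP at [0.284, -0.585, 0.2] pointing down, gripper open.
Joint ranges: [-2.53, 2.53], [-0.31, 2.02], [-1.57, 1.55], [0.28, 2.44], [-1.29, 4.43], [0.15, 1.84], [-2.92, 2.92]. Speed limits (rad/s): [2.57, 2.57, 3.14, 3.14, 3.14, 3.14, 3.14].

### API

Orientations are given as a 3x3 rotation matrix whose columns are the frame's x, y, z axes.
In Python, from plant import * gives the robot as it stands. The module is installed in compiled form; this text tells all that it offers.
- The arm moves only by the shell command python3 -m jog 'ROWS' [FORCE]. ROWS is a JSON object of lists of equal length, an entry for each row: "rotation": the turn, a rotation vector about the tool's x, y, z in rad, a list of three; "dp": the shift along the tool's x, y, z in cm, a list of three; "hand": the finger opening in cm, from 0 to 8.54. In form: {"rotation": [[wx, wy, wz], ...], "dp": [[x, y, z], ...], "hand": [hand, ...]}. A call has exactly 8 rows; each row is the pose to reach, as a shift and turn from the pose commanded when the call began, along the tool's axes at that moment; what a row does not reach only later rows make up. A row lasts 1/10 s, in which the tool goes at most 50 mm and 8.59 degrees, less where a joint would pass 70% of its speed; a pose out of reach is approached as far as the arm can. A call with a gripper value outside its range is refused whole. The fingers move at their own pace and stop on an object; FORCE is the grip in N (left out, the last holds). Time passes only in rows, so rows that repeat a pose let the fingers close, or fill a call up. It gives the time, the measured TCP pose, the force, the opening and the grip force at its end, in the units of the state.
- get_state(): the state, without advancing time (a new reading comes with each control period).
- snapshot(name): name is "scene" or "top"; returns the picture (384x512x3 uint8, blue, green, red); there is no depth.
- camera_params(name): a dict with "intrinsics" (3x3 intrinsics, pixels), "rvec" (rotation vector, rad) and "tvec" (3), from world to camera coordinates, as OpenCV has them. Camera axes: x right, y down, z forward; pixel columns grow to the right and rows downward; lengths in m; the calibration is good to about 2 mm. A picture is of the moment at which its call begins. camera_params takes no time and is no camera call.
- sign_off(): hands the job in; it is judged then, once.
The state is a dict: "time_s": time; "joint_positions": joint angles; "qvel": joint speeds; "joint_torque": joint torques, N m; "tcp_pos": TCP position; "orientation": TCP orientation; "ft_force": force on the tool from outside, world axes, zero at the start; "torque": the same for the moment, N m; "opening": opening from 0.0 (shut) to 1.0 (fully open); "grip_force": force on a finger pad.
Only numpy, scipy, OpenCV 4.12 (cv2) and the standard library are available. Lean on these libraries where they do the work, as an engineer would, in place of code of your own. Each camera call takes 0.05 s, during which the arm holds its last target. There are 200 camera calls.

### The job

Slip the steel collar over the post on the caddy's lever and push the lever fully down so that the collar's weight keeps the lid up by itself, then stack all the domed pot covers on the counter in the caddy, upside down as they lie, in one nest, each cupped inside the next. When they are all in, take the collar off so that the lid closes, and lay the collar back flat on the middle of its cork coaster; leave everything else standing where it is.

Things in the scene. Friction and masses are not known exactly. Their poses are not given: they have to be found in the camera images.
- caddy: fixed grey plastic caddy, an open box 200 (x) by 190 (y) by 112 mm high, walls and floor 5 mm, under a flat clear lid hinged along its far (+x) top edge. Origin: centre of its underside on the counter; +x points from its lever side to its hinge side. Its position and yaw vary
- caddy_lid (a joint): angle of the caddy's lid, 0 shut, 1.45 (the stop) nearly upright. Clear panel in a grey frame, 204 mm from hinge to front edge, 6 thick. Linked to the lever: it turns 5.18 times as far. Its own weight shuts it when the lever is let go. Fully open it leans 25 mm over the caddy at its top, 315 mm above the counter
- lid_front_edge (a point): middle of the lid's free edge (the one over the lever), turning with the lid
- caddy_lever (a joint): angle of the lid-lift lever on the caddy's -x face, 0 at rest (pad tilted 0.14 rad up at its free end), 0.28 fully down (0.14 rad down). It ends in a 56 mm square pad, 6 thick, 95 mm from its hinge, with an upright post in the middle. It takes about 8 N down at the post to start, 1 N fully down: the collar's weight cannot start it but holds it once pushed fully down
- post_foot (a point): foot of the lever's steel post (18 mm across, 36 mm tall, rounded top): on its axis at the pad's upper face, about 68 mm above the counter at rest, 42 mm when fully pressed. z runs up the post and tilts with the lever
- collar: thick steel ring, 50 mm outside, 24 mm bore, 28 mm high, about 0.32 kg. Origin: centre of its underside, z its axis. It lies flat on the coaster at the start
- coaster: fixed square cork coaster, 100 by 100 by 10 mm. Origin: centre of its underside
- cover1: domed steel pot cover lying upside down, standing on its flat wooden knob; absent on some starts (None). Origin: centre of the knob's underside, +z up out of the hollow. Knob 28 mm across, 13 high; dome widens from 34 mm across at the knob to a round rim 62 mm across at height 38; wall 3, hollow's floor at height 16. 60 to 90 g. Grip across the outside of the rim, by its top 10 mm
- cover2: another cover, same as cover1, or absent (None). Nested upside down, each cover's knob stands on the floor of the hollow below: each is 16 mm higher than the one it sits in, with about 2.5 mm of sideways play
- cover3: another cover, same as cover1, or absent (None). Nested upside down, each cover's knob stands on the floor of the hollow below: each is 16 mm higher than the one it sits in, with about 2.5 mm of sideways play
- cover4: another cover, same as cover1, or absent (None). Nested upside down, each cover's knob stands on the floor of the hollow below: each is 16 mm higher than the one it sits in, with about 2.5 mm of sideways play
- cover5: another cover, same as cover1, or absent (None). Nested upside down, each cover's knob stands on the floor of the hollow below: each is 16 mm higher than the one it sits in, with about 2.5 mm of sideways play
- stapler: bystander: steel stapler 95 by 28 by 35 mm, origin at centre of underside
- bead_jar: bystander: glass jar of wooden beads, 58 mm across, 70 mm high, origin at centre of underside
- shaker: bystander: closed orange plastic glitter shaker, 44 mm across, 88 mm high, origin at centre of underside
There are look-alikes about, which are no part of the job. Leave any blue look-alike of the collar alone. What is shaped like the cover5 but yellow is not meant.

How it is judged:
On the way, in this order (a step that is already met when the one before it is completed fails the run):
1. the collar sits on the lever's post, let go, and its weight holds the lid up (value of joint caddy_lid above 1.3 rad and distance between collar and post_foot below 0.008 m and contact force between the fingers and collar below 0.1 N), for 0.5 s.
2. with the lid still up, all covers are nested upside down in the caddy and let go (value of joint caddy_lid above 1.3 rad and angle between each of cover1, cover2, cover3, cover4, cover5's own z axis and vertical below 0.2 rad and z of each of cover1, cover2, cover3, cover4, cover5 in the frame of caddy below 0.086 m and x of cover1 in the frame of caddy between -0.085 and 0.085 m and y of cover1 in the frame of caddy between -0.08 and 0.08 m and x of cover2 in the frame of caddy between -0.085 and 0.085 m and y of cover2 in the frame of caddy between -0.08 and 0.08 m and x of cover3 in the frame of caddy between -0.085 and 0.085 m and y of cover3 in the frame of caddy between -0.08 and 0.08 m and x of cover4 in the frame of caddy between -0.085 and 0.085 m and y of cover4 in the frame of caddy between -0.08 and 0.08 m and x of cover5 in the frame of caddy between -0.085 and 0.085 m and y of cover5 in the frame of caddy between -0.08 and 0.08 m and horizontal distance between each of cover2, cover3, cover4, cover5 and cover1 below 0.014 m and horizontal distance between each of cover3, cover4, cover5 and cover2 below 0.014 m and horizontal distance between each of cover4, cover5 and cover3 below 0.014 m and horizontal distance between cover5 and cover4 below 0.014 m and contact force between the fingers and cover1 below 0.1 N and contact force between the fingers and cover2 below 0.1 N and contact force between the fingers and cover3 below 0.1 N and contact force between the fingers and cover4 below 0.1 N and contact force between the fingers and cover5 below 0.1 N), for 0.5 s.
3. the collar is off the lever and the lid has closed over the nested covers (value of joint caddy_lid below 0.04 rad and distance between collar and post_foot above 0.05 m and angle between each of cover1, cover2, cover3, cover4, cover5's own z axis and vertical below 0.2 rad and z of each of cover1, cover2, cover3, cover4, cover5 in the frame of caddy below 0.086 m and x of cover1 in the frame of caddy between -0.085 and 0.085 m and y of cover1 in the frame of caddy between -0.08 and 0.08 m and x of cover2 in the frame of caddy between -0.085 and 0.085 m and y of cover2 in the frame of caddy between -0.08 and 0.08 m and x of cover3 in the frame of caddy between -0.085 and 0.085 m and y of cover3 in the frame of caddy between -0.08 and 0.08 m and x of cover4 in the frame of caddy between -0.085 and 0.085 m and y of cover4 in the frame of caddy between -0.08 and 0.08 m and x of cover5 in the frame of caddy between -0.085 and 0.085 m and y of cover5 in the frame of caddy between -0.08 and 0.08 m and horizontal distance between each of cover2, cover3, cover4, cover5 and cover1 below 0.014 m and horizontal distance between each of cover3, cover4, cover5 and cover2 below 0.014 m and horizontal distance between each of cover4, cover5 and cover3 below 0.014 m and horizontal distance between cover5 and cover4 below 0.014 m), for 0.3 s.
At the end, for the whole second after the job is handed in: lid shut (below 0.04 rad); every cover present is in the caddy, hollow side up (tilt under 0.2 rad), all on one axis within 14 mm of each other; collar flat on the coaster, its centre within 22 mm of the coaster's centre along each side; all at rest (all of step 3 and z of collar in the frame of coaster between 0.006 and 0.014 m and angle between collar's own z axis and vertical below 0.1 rad and x of collar in the frame of coaster between -0.022 and 0.022 m and y of collar in the frame of coaster between -0.022 and 0.022 m and linear speed of each of cover1, cover2, cover3, cover4, cover5, collar below 0.02 m/s); the robot touches nothing.
It fails at once if a bystander (stapler, bead jar or shaker) is knocked over or pushed more than 50 mm (distance of any of stapler, bead_jar, shaker from where it was at the start of the episode above 0.05 m or angle between any of stapler, bead_jar, shaker's own z axis and vertical above 0.6 rad).
Of cover1, cover2, cover3, cover4, cover5 only 3 to 5 are there at a start; the rules pass over those that are not, and their reading is None.
At some moment in a run one of collar may be knocked a few centimetres aside while the robot is not near it.
It also fails if it takes over 210 s, if anything falls off the work surface, if the arm or the gripper's body presses on something with over 40 N, if the wrist force passes 120 N, or if a joint passes its speed limit or range.

## Working session

There is one attempt and no reset: what is moved stays moved. The work goes in short steps, Python scripts to look and compute and a shell command to move; the robot and the scene stay as the last step left them, time stands still between calls to the robot, and variables do not carry over. Pictures are saved under pics/ and viewed, at most 14 in all, crops included, and the job is handed in when it is done.

```bash
mkdir -p pics; ls
python3 - <<'E'
from plant import *
import cv2
for n in("scene","top"):
    im=snapshot(n); cv2.imwrite(f"pics/{n}0.png",im)
    p=camera_params(n); R=cv2.Rodrigues(p["rvec"])[0]; print(n,p["intrinsics"],(-R.T@p["tvec"]).ravel(),R)
print(get_state())
E
```

```text
pics
scene [[362.47807099   0.         248.4495666 ]
 [  0.         362.47807099 191.48737052]
 [  0.           0.           1.        ]] [ 0.83866007 -0.55623808  0.92711906] [[ 8.63607848e-01  5.04163866e-01  5.29349270e-04]
 [ 4.11173227e-01 -7.03711103e-01 -5.79419762e-01]
 [-2.91749998e-01  5.00609108e-01 -8.15029116e-01]]
top [[420.07318435   0.         251.30762147]
 [  0.         420.07318435 190.08593865]
 [  0.           0.           1.        ]] [ 0.47220647 -0.03972366  1.34568352] [[-0.00713443 -0.99996581  0.00418115]
 [-0.99857277  0.00690305 -0.05296005]
 [ 0.05292937 -0.00455303 -0.99858788]]
{'time_s': 0.1, 'joint_positions': array([ 1.07598415,  0.46828914, -0.01160781,  1.60353094,  0.00598015,
        1.07138717, -0.05628225]), 'qvel': array([-1.16260442e-03, -1.71479716e-03,  4.48091064e-04, -2.93834151e-03,
       -4.98324078e-04, -1.25507592e-03,  3.44690427e-05]), 'joint_torque': array([ 5.08033645e-04, -5.33517051e+01,  2.11787625e-02, -2.51963943e+01,
        1.14925427e-02,  4.36120026e-03,  2.57102585e-05]), 'tcp_pos': array([ 0.28349547, -0.58431241,  0.19963384]), 'orientation': array([[ 8.99679953e-01,  4.36549405e-01, -7.73852654e-04],
       [ 4.36550080e-01, -8.99678904e-01,  1.37746810e-03],
       [-9.48860304e-05, -1.57710587e-03, -9.99998752e-01]]), 'ft_force': array([1.11147966e-04, 3.29524821e-02, 4.26466620e-01]), 'torque': array([ 0.00438128,  0.0146662 , -0.01523732]), 'grip_force': 0.0, 'opening': 0.9983257348115486}
```

View pics/top0.png

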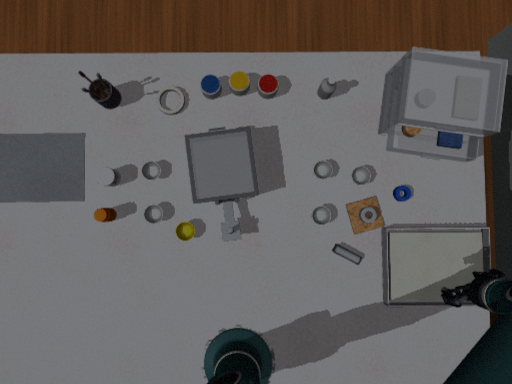

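View pics/scene0.png

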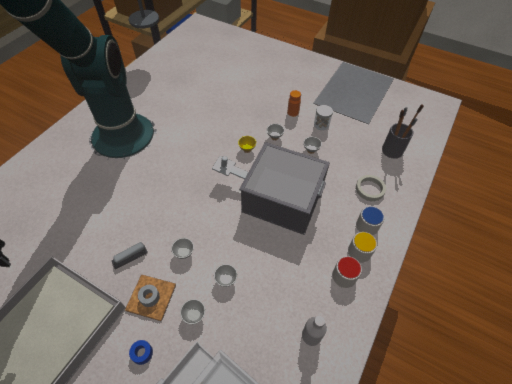

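The top view shows covers at (151,170), (153,213), (323,170), (362,175) and (321,214). The grey collar is on the cork at (369,214), and the lever pad and post are at (231,230). Possible mix-ups:
- The blue ring at (402,193), a cream ring at (172,100) and the yellow cover at (186,231) are the look-alikes.
- The jar is at (111,177), the shaker at (105,214) and the stapler at (348,253).

I choose the grey ring on the cork and the five grey covers.

```bash
cat > h.py <<'E'
from plant import *
import cv2, numpy as np
def ray(n,u,v,z):
    p=camera_params(n); R=cv2.Rodrigues(p["rvec"])[0]; c=(-R.T@np.ravel(p["tvec"]))
    d=R.T@np.linalg.inv(p["intrinsics"])@np.array([u,v,1.]); return c+d*(z-c[2])/d[2]
def proj(n,P):
    p=camera_params(n); return cv2.projectPoints(np.float64([P]),p["rvec"],p["tvec"],p["intrinsics"],None)[0].ravel()
def crop(im,u0,u1,v0,v1,k): return cv2.resize(im[v0:v1,u0:u1],None,fx=k,fy=k,interpolation=cv2.INTER_CUBIC)
E
python3 - <<'E'
from h import *
im=cv2.imread("pics/top0.png")
a=crop(im,135,265,120,250,4);a=cv2.copyMakeBorder(a,0,0,0,280,0)
b=crop(im,300,390,155,245,3)
a[:270,525:795]=b; 
s=cv2.imread("pics/scene0.png"); c=crop(s,120,210,225,315,3)[:250]
a[270:520,525:795]=c
cv2.imwrite("pics/c1.png",a)
E
```

```text
(no output)
```

View pics/c1.png

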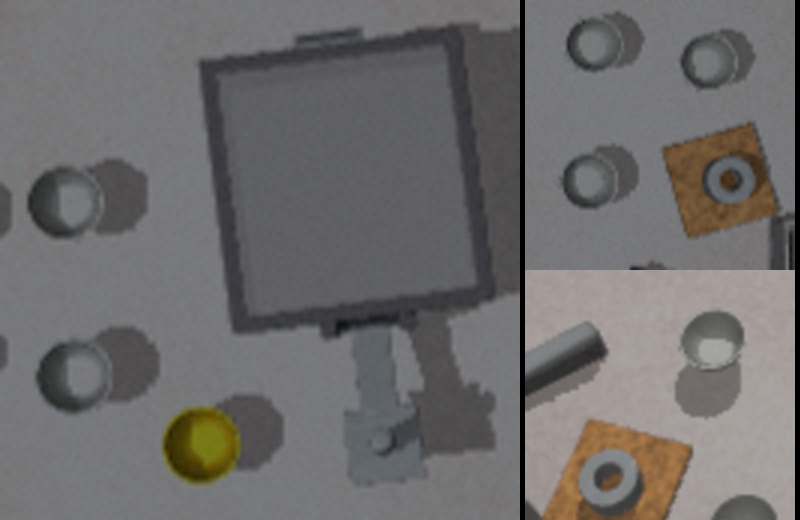

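Collar confirmed: grey ring on the cork, with its bore showing cork. It sits about (726,180) in the crop, slightly off the coaster's centre. The five covers are steel-grey and hollow side up.

```bash
cat >> h.py <<'E'
def circ(n,im,P,r,z,tol=.25,win=1.7):
    "circle of radius r (m) near world P at height z; returns world centre"
    P=np.r_[P[:2],z]; u=proj(n,P); s=camera_params(n)["intrinsics"][0,0]/abs(camera_params(n)["tvec"].ravel()[2]) if 0 else np.linalg.norm(proj(n,P+[0,r,0])-u)/r
    k=8; w=int(r*s*win); x0,y0=int(u[0])-w,int(u[1])-w
    c=cv2.GaussianBlur(cv2.resize(cv2.cvtColor(im[y0:y0+2*w,x0:x0+2*w],6),None,fx=k,fy=k,interpolation=2),(0,0),4)
    h=cv2.HoughCircles(c,cv2.HOUGH_GRADIENT,1,500,param1=60,param2=8,minRadius=int(r*s*k*(1-tol)),maxRadius=int(r*s*k*(1+tol)))
    if h is None: return None
    x,y,q=h[0,0]; return np.r_[ray(n,(x+.5)/k-.5+x0,(y+.5)/k-.5+y0,z),q/k/s]
E
python3 - <<'E'
from h import *
np.set_printoptions(precision=4,suppress=True)
t=cv2.imread("pics/top0.png");s=cv2.imread("pics/scene0.png")
for nm,u,v,r,z in [("A",151,170,.031,.038),("B",153,213,.031,.038),("C",323,170,.031,.038),("D",362,175,.031,.038),("E",321,214,.031,.038),("collar",369,214,.025,.038)]:
    P=ray("top",u,v,z); print(nm,P[:2],circ("top",t,P,r,z,.12))
# lid
f=lambda x,y,z:ray("top",x/4+135-.4,y/4+120-.4,z)
q=[f(*p,.118) for p in [(200,62),(460,28),(493,300),(235,330)]];print(np.array(q),np.mean(q,0))
for a,b in((0,1),(1,2),(2,3),(3,0)): d=q[b]-q[a];print(np.linalg.norm(d),np.arctan2(d[1],d[0]))
print("posttop",f(381,438,.104)); pt=f(381,438,.104); print(proj("scene",pt))
p=[f(*c,.068) for c in [(346,410),(418,405),(427,478),(350,486)]];print("pad",np.mean(p,0))
g=lambda x,y,z:ray("top",(x-525)/3+300-.4,y/3+155-.4,z)
c=[g(*p,.01) for p in[(662,148),(752,123),(778,212),(688,238)]];print("coaster",np.array(c),np.mean(c,0),g(730,180,.038))
g=lambda x,y,z:ray("scene",(x-525)/3+120-.4,(y-270)/3+225-.4,z); print("collar scene",g(611,475,.038))
E
```

```text
A [0.6065 0.267 ] [0.6104 0.2651 0.038  0.0331]
B [0.4724 0.2601] None
C [ 0.6029 -0.2704] None
D [ 0.5864 -0.3921] None
E [ 0.4655 -0.2619] None
collar [ 0.4645 -0.4114] None
[[ 0.7008  0.15    0.118 ]
 [ 0.7249 -0.0416  0.118 ]
 [ 0.5239 -0.0644  0.118 ]
 [ 0.5033  0.1242  0.118 ]] [0.6132 0.042  0.118 ]
0.19311134876553376 -1.4458282145679355
0.2022323005824478 -3.0288951595570723
0.1896832642723028 1.6796716313667002
0.1991670392923004 0.12984440441126796
posttop [0.4234 0.0186 0.104 ]
[225.2108 158.4729]
pad [0.4169 0.0171 0.068 ]
coaster [[ 0.4968 -0.3444  0.01  ]
 [ 0.5227 -0.4406  0.01  ]
 [ 0.4283 -0.466   0.01  ]
 [ 0.4016 -0.3701  0.01  ]] [ 0.4623 -0.4053  0.01  ] [ 0.4626 -0.408   0.038 ]
collar scene [ 0.4608 -0.4067  0.038 ]
```

```bash
cat >> h.py <<'E'
from scipy.spatial.transform import Rotation as Ro
np.set_printoptions(precision=4,suppress=True)
YC=.12; C0=np.array([.613,.042])
def cad(x,y): return C0+np.array([np.cos(YC)*x-np.sin(YC)*y,np.sin(YC)*x+np.cos(YC)*y])
def go(*T):
    "print dp (cm) and rotation for targets (x,y,z,yaw) from current pose"
    s=get_state(); R=s["orientation"]
    for x,y,z,yaw in T:
        G=np.array([[np.cos(yaw),np.sin(yaw),0],[np.sin(yaw),-np.cos(yaw),0],[0,0,-1]])
        print("dp",100*R.T@(np.array([x,y,z])-s["tcp_pos"]),"rot",Ro.from_matrix(R.T@G).as_rotvec())
E
python3 - <<'E'
from h import *
go((.462,-.407,.12,.12),(.462,-.407,.06,.12))
f=lambda x,y,z,k,a,b:ray("top",x/k+a-.4,y/k+b-.4,z)[:2]
for n,p in dict(A=(66,202),B=(74,376)).items(): print(n,f(*p,.038,4,135,120))
for n,p in dict(C=(594,44),D=(710,61),E=(590,180)).items(): print(n,f(p[0]-525,p[1],.038,3,300,155))
print("scene",ray("scene",312,145.5,.038),ray("scene",275.5,131.5,.038),ray("scene",226,274,.038),ray("scene",192,312,.038),ray("scene",182.5,247,.038))
E
```

```text
dp [23.801  -8.1473  7.974 ] rot [-0.0015  0.0004  0.3318]
dp [23.8016 -8.1378 13.974 ] rot [-0.0015  0.0004  0.3318]
A [0.6062 0.2667]
B [0.4705 0.2598]
C [ 0.6052 -0.2691]
D [ 0.5866 -0.3898]
E [ 0.4637 -0.2627]
scene [0.6078 0.2572 0.038 ] [0.4735 0.2532 0.038 ] [ 0.6024 -0.2659  0.038 ] [ 0.5832 -0.3903  0.038 ] [ 0.459 -0.26   0.038]
```

```bash
python3 -m jog '{"rotation":[[0,0,0.14],[0,0,0.28],[0,0,0.332],[0,0,0.332],[0,0,0.332],[0,0,0.332],[0,0,0.332],[0,0,0.332]],"dp":[[4.5,-1.5,0],[9,-3,0],[13.5,-4.6,2],[18,-6.2,4],[22,-7.5,6],[23.8,-8.15,8],[23.8,-8.15,10],[23.8,-8.15,12]],"hand":[7.2,7.2,7.2,7.2,7.2,7.2,7.2,7.2]}' 80
python3 - <<'E'
from h import *
im=snapshot("top");cv2.imwrite("pics/t1.png",im);s=snapshot("scene");cv2.imwrite("pics/s1.png",s)
cv2.imwrite("pics/c2.png",np.hstack([crop(im,325,425,165,265,4),crop(s,110,210,245,345,4)]))
go((.462,-.407,.08,.12),(.462,-.407,.014,.12))
E
```

```text
time_s: 0.9
tcp_pos: [0.463, -0.4062, 0.0792]
orientation: [[0.993, 0.122, -0.001], [0.122, -0.993, 0.001], [-0.0, -0.001, -1.0]]
ft_force: [0.3, -0.2, -0.0]
opening: 0.842
grip_force: 0.0
dp [ 0.1391  0.1492 -0.2727] rot [-0.0045  0.0046  0.0003]
dp [0.1693 0.1791 6.3272] rot [-0.0045  0.0046  0.0003]
```

View pics/c2.png

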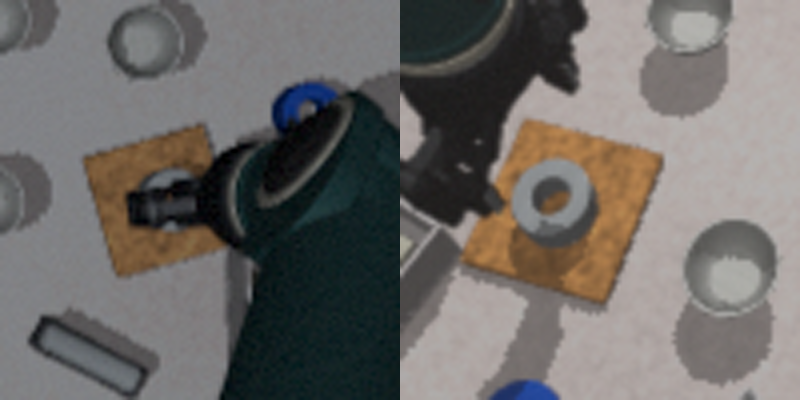

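The crop shows the gripper above the collar. In scene the collar's top face is at about (148,295), clear of the fingers. I descend and grip.

```bash
python3 -c "
from h import *
print(ray('scene',147.8,295.1,.038))"
python3 -m jog '{"rotation":[[-0.004,0.004,0],[-0.004,0.004,0],[-0.004,0.004,0],[-0.004,0.004,0],[-0.004,0.004,0],[-0.004,0.004,0],[-0.004,0.004,0],[-0.004,0.004,0]],"dp":[[0,0.1,3],[0,0.1,5.5],[0,0.1,6.4],[0,0.1,6.4],[0,0.1,6.4],[0,0.1,6.4],[0,0.1,6.4],[0,0.1,6.4]],"hand":[7.2,7.2,7.2,7.2,6,4.5,4.5,4.5]}' 80
```

```text
[ 0.4633 -0.4117  0.038 ]
time_s: 1.8
tcp_pos: [0.4628, -0.409, 0.0174]
orientation: [[0.993, 0.119, 0.006], [0.119, -0.993, -0.004], [0.005, 0.005, -1.0]]
ft_force: [0.4, -0.1, 0.1]
opening: 0.526
grip_force: 0.0
```

Run:
```python
from h import *
print(get_state()["grip_force"],get_state()["opening"])
x,y=.4215,.018
go((.462,-.407,.17,.12),(x,y,.17,.12))
```

```text
0.0 0.52599878279842
dp [  0.0175  -0.1276 -15.2631] rot [ 0.0051 -0.005  -0.0003]
dp [  1.0718 -42.8066 -15.4738] rot [ 0.0051 -0.005  -0.0003]
```

Run:
```python
from h import *
im=snapshot("top");s=snapshot("scene")
cv2.imwrite("pics/c3.png",np.hstack([crop(im,325,425,165,265,4),crop(s,110,210,245,345,4)]))
print(get_state()["time_s"])
```

```text
1.9
```

View pics/c3.png

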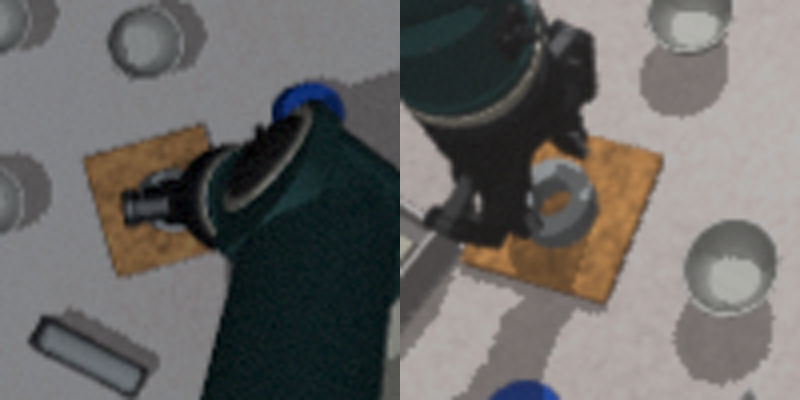

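Run:
```python
from h import *
s=get_state();p=s["tcp_pos"];R=s["orientation"];print(p,s["opening"],s["grip_force"])
for n,a,b in(("scene",110,245),("top",325,165)):
    for nm,P in dict(tcp=p,f1=p+R[:,1]*.03,f2=p-R[:,1]*.03,col=[.462,-.409,.038],bot=[.462,-.409,.01]).items(): print(n,nm,(proj(n,P)-[a,b]+.4)*4)
```

```text
[ 0.4626 -0.4088  0.017 ] 0.5269248228905141 0.0
scene tcp [162.3131 208.9833]
scene f1 [136.3553 252.0765]
scene f2 [187.3848 167.3612]
scene col [153.8717 197.3171]
scene bot [163.6901 212.538 ]
top tcp [166.804  199.8463]
top f1 [204.3869 195.037 ]
top f2 [129.2104 204.6569]
top col [174.632 200.806]
top bot [164.6865 200.6018]
```

```bash
python3 -m jog '{"rotation":[[0,0,0],[0,0,0],[0,0,0],[0,0,0],[0,0,0],[0,0,0],[0,0,0],[0,0,0]],"dp":[[0,0,0],[0,0,0],[0,0,0],[0,0,0],[0,0,0],[0,0,0],[0,0,0],[0,0,0]],"hand":[4.2,4.2,4.2,4.2,4.2,4.2,4.2,4.2]}' 80
python3 - <<'E'
from h import *
im=snapshot("top");s=snapshot("scene")
cv2.imwrite("pics/c4.png",np.hstack([crop(im,345,395,190,240,8),crop(s,120,170,270,320,8)]))
E
```

```text
time_s: 2.7
tcp_pos: [0.4624, -0.4086, 0.0165]
orientation: [[0.993, 0.119, 0.004], [0.119, -0.993, -0.004], [0.004, 0.004, -1.0]]
ft_force: [0.2, -1.3, 0.1]
opening: 0.489
grip_force: 0.0
```

View pics/c4.png

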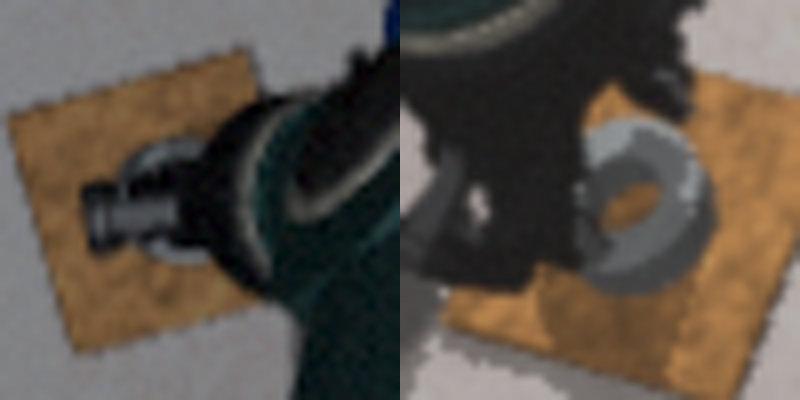

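The fingers stand over the ring but don't seem to hold it. I open, back off and look.

```bash
python3 -m jog '{"rotation":[[0,0,0],[0,0,0],[0,0,0],[0,0,0],[0,0,0],[0,0,0],[0,0,0],[0,0,0]],"dp":[[0,0,0],[0,0,0],[0,0,0],[0,0,0],[0,0,0],[0,0,0],[0,0,0],[0,0,0]],"hand":[7.2,7.2,7.2,7.2,7.2,7.2,7.2,7.2]}' 80
python3 - <<'E'
from h import *
a=snapshot("scene")
cv2.imwrite("pics/o1.png",a)
E
python3 -m jog '{"rotation":[[0,0,0],[0,0,0],[0,0,0],[0,0,0],[0,0,0],[0,0,0],[0,0,0],[0,0,0]],"dp":[[0,0,-5],[0,0,-10],[0,0,-14],[0,0,-14],[0,0,-14],[0,0,-14],[0,0,-14],[0,0,-14]],"hand":[7.2,7.2,7.2,7.2,7.2,7.2,7.2,7.2]}' 80
python3 - <<'E'
from h import *
a=cv2.imread("pics/o1.png");b=snapshot("scene");c=snapshot("top");cv2.imwrite("pics/t5.png",c)
q=np.hstack([crop(a,115,180,265,330,6),crop(b,115,180,265,330,6)])
s=get_state();print(s["tcp_pos"])
cv2.imwrite("pics/c5.png",q)
E
```

```text
time_s: 3.6
tcp_pos: [0.4624, -0.4086, 0.0165]
orientation: [[0.993, 0.119, 0.004], [0.119, -0.993, -0.004], [0.004, 0.004, -1.0]]
ft_force: [0.7, -0.7, -0.7]
opening: 0.843
grip_force: 0.0
time_s: 4.45
tcp_pos: [0.4612, -0.4076, 0.155]
orientation: [[0.993, 0.119, 0.002], [0.119, -0.993, -0.002], [0.002, 0.002, -1.0]]
ft_force: [0.1, -0.2, 0.0]
opening: 0.84
grip_force: 0.0
[ 0.4614 -0.4078  0.1555]
```

View pics/c5.png

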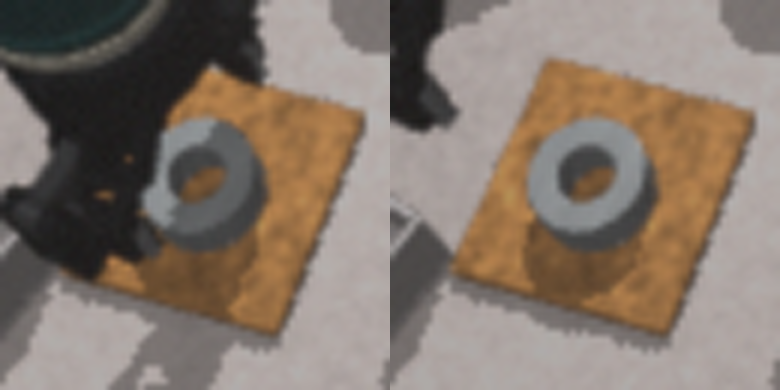

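In the left crop the fingertip, at about (140,306) px, looks higher than the ring; the right crop shows the collar unmoved. I go lower in safe steps and close.

```bash
python3 -m jog '{"rotation":[[0,0,0],[0,0,0],[0,0,0],[0,0,0],[0,0,0],[0,0,0],[0,0,0],[0,0,0]],"dp":[[0,0,5],[0,0,10],[0,0,13],[0,0,14],[0,0,14.5],[0,0,14.5],[0,0,14.5],[0,0,14.5]],"hand":[7.2,7.2,7.2,7.2,7.2,7.2,7.2,7.2]}' 80
python3 -m jog '{"rotation":[[0,0,0],[0,0,0],[0,0,0],[0,0,0],[0,0,0],[0,0,0],[0,0,0],[0,0,0]],"dp":[[0,0,0],[0,0,0],[0,0,0],[0,0,0],[0,0,0],[0,0,0],[0,0,0],[0,0,0]],"hand":[4,4,4,4,4,4,4,4]}' 80
```

```text
time_s: 5.35
tcp_pos: [0.4635, -0.4095, 0.0133]
orientation: [[0.993, 0.119, 0.007], [0.119, -0.993, -0.005], [0.006, 0.006, -1.0]]
ft_force: [-0.1, -0.1, -0.4]
opening: 0.84
grip_force: 0.0
time_s: 6.15
tcp_pos: [0.4624, -0.4086, 0.0114]
orientation: [[0.993, 0.119, 0.004], [0.119, -0.993, -0.004], [0.004, 0.004, -1.0]]
ft_force: [0.4, 0.6, 0.3]
opening: 0.471
grip_force: 0.0
```

Run:
```python
from h import *
b=snapshot("scene");c=snapshot("top")
q=np.hstack([crop(b,105,170,255,320,6),crop(c,340,405,185,250,6)])
cv2.imwrite("pics/c6.png",q)
```

```text
(no output)
```

View pics/c6.png

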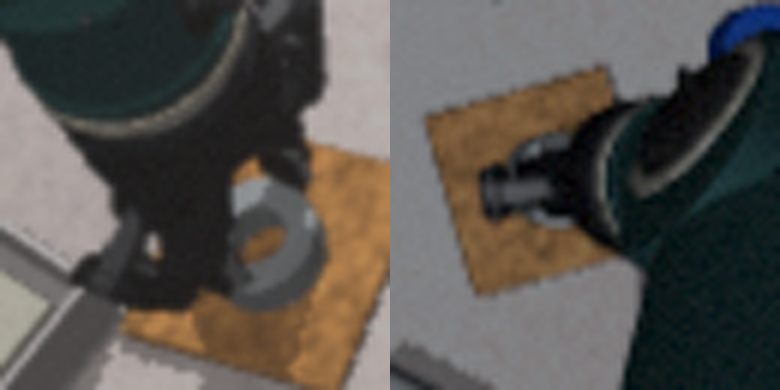

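```bash
python3 -m jog '{"rotation":[[0,0,0],[0,0,0],[0,0,0],[0,0,0],[0,0,0],[0,0,0],[0,0,0],[0,0,0]],"dp":[[0,0,0],[0,0,0],[0,0,0],[0,0,0],[0,0,-1],[0,0,-3],[0,0,-5],[0,0,-5]],"hand":[3,3,3,3,3,3,3,3]}' 80
python3 - <<'E'
from h import *
b=snapshot("scene");c=snapshot("top")
q=np.hstack([crop(b,105,170,255,320,6),crop(c,340,405,185,250,6)])
cv2.imwrite("pics/c7.png",q); s=get_state(); print(s["opening"],s["ft_force"])
# pixel test: bright grey ring pixels around collar's spot on the coaster
E
```

```text
time_s: 7.05
tcp_pos: [0.4641, -0.41, 0.065]
orientation: [[0.993, 0.119, 0.009], [0.119, -0.993, -0.007], [0.008, 0.008, -1.0]]
ft_force: [0.9, -1.3, -0.8]
opening: 0.355
grip_force: 0.0
0.3513784520319733 [ 0.0517 -0.8956  0.1941]
```

View pics/c7.png

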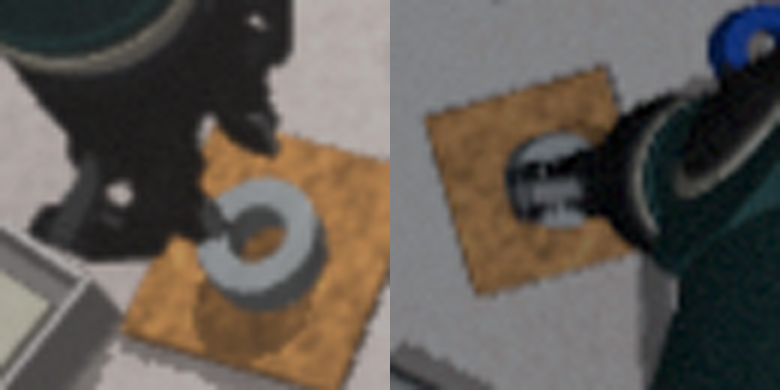

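Run:
```python
from h import *
s=get_state();p=s["tcp_pos"];R=s["orientation"]
for dz in(0,.02,.04): print(dz,p+[0,0,dz],[ (proj("scene",p+[0,0,dz]+R[:,1]*e)-[105,255]+.4)*6 for e in(.015,-.015)])
print((proj("scene",[.462,-.409,.038])-[105,255]+.4)*6)
```

```text
0 [ 0.4625 -0.4087  0.0622] [array([228.5819, 248.1968]), array([268.8802, 182.752 ])]
0.02 [ 0.4625 -0.4087  0.0822] [array([216.6408, 230.858 ]), array([257.9034, 164.5181])]
0.04 [ 0.4625 -0.4087  0.1022] [array([204.2406, 212.8526]), array([246.5124, 145.5961])]
[260.8076 235.9757]
```

The tips show about 20–25 mm higher than the reported TCP (seen at (215,235) and (272,153) in the crop), so the fingers closed above the collar. I correct for it empirically by opening, going lower and watching the force.

```bash
python3 -m jog '{"rotation":[[0,0,0],[0,0,0],[0,0,0],[0,0,0],[0,0,0],[0,0,0],[0,0,0],[0,0,0]],"dp":[[0,0,0],[0,0,0],[0,0,0],[0,0,2],[0,0,4],[0,0,5.5],[0,0,6],[0,0,6]],"hand":[7.2,7.2,7.2,7.2,7.2,7.2,7.2,7.2]}' 80
python3 -m jog '{"rotation":[[0,0,0],[0,0,0],[0,0,0],[0,0,0],[0,0,0],[0,0,0],[0,0,0],[0,0,0]],"dp":[[0,0,0.1],[0,0,0.2],[0,0,0.3],[0,0,0.4],[0,0,0.5],[0,0,0.5],[0,0,0.5],[0,0,0.5]],"hand":[7.2,7.2,7.2,7.2,7.2,7.2,7.2,7.2]}' 80
```

```text
time_s: 7.95
tcp_pos: [0.462, -0.4082, 0.0005]
orientation: [[0.993, 0.12, 0.003], [0.12, -0.993, -0.002], [0.003, 0.003, -1.0]]
ft_force: [0.8, 0.3, 0.3]
opening: 0.841
grip_force: 0.0
time_s: 8.75
tcp_pos: [0.4625, -0.4087, -0.0035]
orientation: [[0.993, 0.119, 0.004], [0.119, -0.993, -0.004], [0.004, 0.004, -1.0]]
ft_force: [0.5, 0.1, -0.4]
opening: 0.841
grip_force: 0.0
```

```bash
python3 -m jog '{"rotation":[[0,0,0],[0,0,0],[0,0,0],[0,0,0],[0,0,0],[0,0,0],[0,0,0],[0,0,0]],"dp":[[0,0,0],[0,0,0],[0,0,0],[0,0,0],[0,0,0],[0,0,0],[0,0,0],[0,0,0]],"hand":[4.4,4.4,4.4,4.4,4.4,4.4,4.4,4.4]}' 80
```

```text
time_s: 9.55
tcp_pos: [0.4627, -0.4092, -0.0027]
orientation: [[0.993, 0.119, 0.005], [0.119, -0.993, -0.004], [0.004, 0.005, -1.0]]
ft_force: [-1.8, 0.2, 4.4]
opening: 0.54
grip_force: 81.5
```

```bash
python3 -m jog '{"rotation":[[0,0,0],[0,0,0],[0,0,0],[0,0,0],[0,0,0],[0,0,0],[0,0,0],[0,0,0]],"dp":[[0,0,0],[0,0,0],[0,0,0],[0,0,0.2],[0,0,0.4],[0,0,0.6],[0,0,0.8],[0,0,0.8]],"hand":[7,7,7,7,7,7,7,7]}' 80
python3 -m jog '{"rotation":[[0,0,0],[0,0,0],[0,0,0],[0,0,0],[0,0,0],[0,0,0],[0,0,0],[0,0,0]],"dp":[[0,0,0],[0,0,0],[0,0,0],[0,0,0],[0,0,0],[0,0,0],[0,0,0],[0,0,0]],"hand":[4.4,4.4,4.4,4.4,4.4,4.4,4.4,4.4]}' 80
python3 - <<'E'
from h import *
b=snapshot("scene");c=snapshot("top")
cv2.imwrite("pics/c8.png",np.hstack([crop(b,105,170,255,320,6),crop(c,340,405,185,250,6)]))
E
```

```text
time_s: 10.35
tcp_pos: [0.4623, -0.4085, -0.012]
orientation: [[0.993, 0.119, 0.004], [0.119, -0.993, -0.003], [0.003, 0.004, -1.0]]
ft_force: [0.4, 0.6, -0.0]
opening: 0.821
grip_force: 0.0
time_s: 11.15
tcp_pos: [0.4627, -0.4089, -0.011]
orientation: [[0.993, 0.119, 0.005], [0.119, -0.993, -0.004], [0.004, 0.005, -1.0]]
ft_force: [-1.2, 0.2, 5.3]
opening: 0.551
grip_force: 83.3
```

View pics/c8.png

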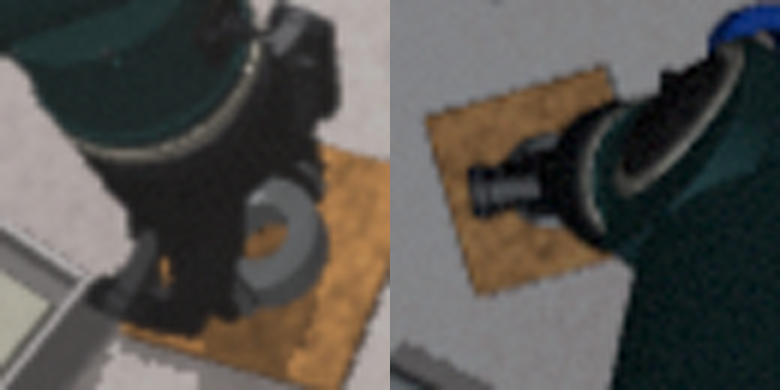

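The fingers now straddle the collar with the tips low (bottom edge at about (240,315) in the crop) and a grip of 83 N. Real tips are therefore about 25 mm above the reported TCP, and I allow for that from here. I lift and travel.

```bash
python3 -m jog '{"rotation":[[0,0,0],[0,0,0],[0,0,0],[0,0,0],[0,0,0],[0,0,0],[0,0,0],[0,0,0]],"dp":[[0,0,-3],[0,0,-7],[0,0,-11],[0,0,-14],[0,0,-14],[0,0,-14],[0,0,-14],[0,0,-14]],"hand":[4.4,4.4,4.4,4.4,4.4,4.4,4.4,4.4]}' 80
python3 -c "
from h import *
go((.4225,.0185,.13,.12))"
```

```text
time_s: 12.05
tcp_pos: [0.4607, -0.4072, 0.1261]
orientation: [[0.993, 0.119, 0.001], [0.119, -0.993, -0.001], [0.001, 0.001, -1.0]]
ft_force: [0.2, 0.7, -3.2]
opening: 0.555
grip_force: 83.9
dp [  1.2917 -42.7232  -0.4347] rot [ 0.0011 -0.0011 -0.0003]
```

```bash
python3 -m jog '{"rotation":[[0,0,0],[0,0,0],[0,0,0],[0,0,0],[0,0,0],[0,0,0],[0,0,0],[0,0,0]],"dp":[[0.1,-3,0],[0.2,-7.5,0],[0.4,-12,0],[0.6,-16.5,0],[0.8,-21,0],[1,-25.5,0],[1.1,-30,0],[1.2,-34,0]],"hand":[4.4,4.4,4.4,4.4,4.4,4.4,4.4,4.4]}'
python3 -m jog '{"rotation":[[0,0,0],[0,0,0],[0,0,0],[0,0,0],[0,0,0],[0,0,0],[0,0,0],[0,0,0]],"dp":[[0,-4,0],[0,-7,0],[0.1,-8.7,0],[0.1,-8.7,0],[0.1,-8.7,0],[0.1,-8.7,0],[0.1,-8.7,0],[0.1,-8.7,0]],"hand":[4.4,4.4,4.4,4.4,4.4,4.4,4.4,4.4]}'
python3 - <<'E'
from h import *
s=get_state();print(s["tcp_pos"]);go((.4225,.0185,.115,.12))
b=snapshot("scene");c=snapshot("top");cv2.imwrite("pics/t9.png",c);cv2.imwrite("pics/s9.png",b)
cv2.imwrite("pics/c9.png",np.hstack([crop(b,190,255,120,185,6),crop(c,195,260,190,255,6)]))
E
```

```text
time_s: 12.85
tcp_pos: [0.4321, -0.0669, 0.1263]
orientation: [[0.993, 0.12, 0.003], [0.12, -0.993, -0.003], [0.002, 0.003, -1.0]]
ft_force: [0.8, -0.2, -3.7]
opening: 0.549
grip_force: 84.0
time_s: 13.65
tcp_pos: [0.4238, 0.0165, 0.1267]
orientation: [[0.993, 0.118, 0.004], [0.118, -0.993, -0.004], [0.004, 0.004, -1.0]]
ft_force: [0.2, -0.3, -3.3]
opening: 0.546
grip_force: 84.0
[0.4238 0.0165 0.1267]
dp [-0.1139 -0.2192  1.1673] rot [ 0.0041 -0.0037 -0.0019]
```

View pics/c9.png

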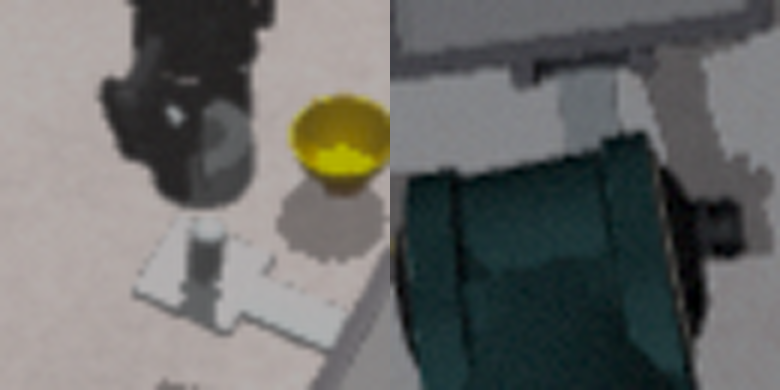

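Scene crop: the post top is at about (208,226) and the collar spans crop x 150–255 above it. Next I check the alignment numerically.

Run:
```python
from h import *
p=get_state()["tcp_pos"]
print("posttop scene",ray("scene",190+208/6-.4,120+226/6-.4,.104))
g=lambda P:(proj("scene",P)-[190,120]+.4)*6
for z in(.135,.142,.148,.17,.176):
  c=np.r_[p[:2],z]; ring=np.array([g(c+.025*np.array([np.cos(a),np.sin(a),0])) for a in np.linspace(0,6.28,60)]); print(z,ring.min(0),ring.max(0))
```

```text
posttop scene [0.4184 0.0212 0.104 ]
0.135 [157.4565 155.993 ] [260.7565 233.5887]
0.142 [156.3981 146.2101] [260.2614 223.9601]
0.148 [155.4817 137.7407] [259.8328 215.6219]
0.17 [152.0466 106.0046] [258.226  184.3582]
0.176 [151.0888  97.1583] [257.778  175.6382]
```

```bash
python3 -m jog '{"rotation":[[0,0,0],[0,0,0],[0,0,0],[0,0,0],[0,0,0],[0,0,0],[0,0,0],[0,0,0]],"dp":[[-0.05,-0.2,1],[-0.05,-0.2,2],[-0.05,-0.2,3],[-0.05,-0.2,3.6],[-0.05,-0.2,4.2],[-0.05,-0.2,4.6],[-0.05,-0.2,4.9],[-0.05,-0.2,5]],"hand":[4.4,4.4,4.4,4.4,4.4,4.4,4.4,4.4]}'
python3 -m jog '{"rotation":[[0,0,0],[0,0,0],[0,0,0],[0,0,0],[0,0,0],[0,0,0],[0,0,0],[0,0,0]],"dp":[[-0.05,0,0.3],[-0.1,0,0.6],[-0.1,0,0.9],[-0.15,0,1.2],[-0.2,0,1.5],[-0.2,0,1.7],[-0.2,0,1.7],[-0.2,0,1.7]],"hand":[4.4,4.4,4.4,4.4,4.4,4.4,4.4,4.4]}'
```

```text
time_s: 14.55
tcp_pos: [0.4233, 0.0191, 0.0766]
orientation: [[0.993, 0.12, 0.004], [0.12, -0.993, -0.004], [0.004, 0.004, -1.0]]
ft_force: [-0.3, 0.4, -3.2]
opening: 0.548
grip_force: 84.0
time_s: 15.35
tcp_pos: [0.4214, 0.0188, 0.0598]
orientation: [[0.993, 0.12, 0.004], [0.12, -0.993, -0.004], [0.004, 0.004, -1.0]]
ft_force: [0.2, 0.0, -3.9]
opening: 0.546
grip_force: 84.0
```

```bash
python3 -m jog '{"rotation":[[0,0,0],[0,0,0],[0,0,0],[0,0,0],[0,0,0],[0,0,0],[0,0,0],[0,0,0]],"dp":[[-0.05,0,0.3],[-0.1,0,0.6],[-0.15,0,0.9],[-0.15,0,1.2],[-0.2,0,1.5],[-0.2,0,1.8],[-0.25,0,2.0],[-0.25,0,2.2]],"hand":[4.4,4.4,4.4,4.4,4.4,4.4,4.4,4.4]}' 100
python3 -m jog '{"rotation":[[0,0,0],[0,0,0],[0,0,0],[0,0,0],[0,0,0],[0,0,0],[0,0,0],[0,0,0]],"dp":[[-0.05,0,0.3],[-0.1,0,0.6],[-0.15,0,0.9],[-0.2,0,1.2],[-0.25,0,1.4],[-0.3,0,1.5],[-0.3,0,1.5],[-0.3,0,1.5]],"hand":[4.4,4.4,4.4,4.4,4.4,4.4,4.4,4.4]}'
```

```text
time_s: 16.15
tcp_pos: [0.419, 0.0184, 0.0376]
orientation: [[0.993, 0.119, 0.004], [0.119, -0.993, -0.004], [0.004, 0.004, -1.0]]
ft_force: [-1.1, 0.0, 2.5]
opening: 0.544
grip_force: 103.5
time_s: 16.95
tcp_pos: [0.4173, 0.0181, 0.0232]
orientation: [[0.993, 0.12, 0.007], [0.12, -0.993, -0.003], [0.007, 0.004, -1.0]]
ft_force: [-1.5, 0.0, 8.0]
opening: 0.545
grip_force: 104.3
```

```bash
python3 -m jog '{"rotation":[[0,0,0],[0,0,0],[0,0,0],[0,0,0],[0,0,0],[0,0,0],[0,0,0],[0,0,0]],"dp":[[0,0,0.1],[0,0,0.2],[0,0,0.2],[0,0,0.2],[0,0,0.2],[0,0,0.2],[0,0,0.2],[0,0,0.2]],"hand":[4.4,4.4,4.4,4.4,4.4,4.4,4.4,4.4]}'
python3 - <<'E'
from h import *
b=snapshot("scene");c=snapshot("top")
cv2.imwrite("pics/c10.png",np.hstack([crop(b,180,345,60,225,2.4),crop(c,150,315,100,265,2.4)]))
E
```

```text
time_s: 17.75
tcp_pos: [0.4173, 0.0181, 0.0226]
orientation: [[0.993, 0.12, 0.007], [0.12, -0.993, -0.004], [0.007, 0.005, -1.0]]
ft_force: [-8.0, -0.4, 29.1]
opening: 0.543
grip_force: 106.9
```

View pics/c10.png

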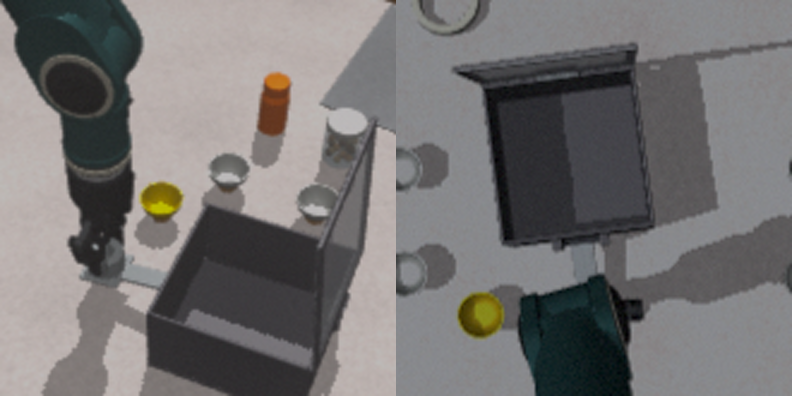

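The lid is fully up, with the lever down and the collar on the post. The caddy's inside is visible. I release.

```bash
python3 -m jog '{"rotation":[[0,0,0],[0,0,0],[0,0,0],[0,0,0],[0,0,0],[0,0,0],[0,0,0],[0,0,0]],"dp":[[0,0,-0.1],[0,0,-0.15],[0,0,-0.15],[0,0,-0.15],[0,0,-0.15],[0,0,-0.15],[0,0,-0.15],[0,0,-0.15]],"hand":[4.4,4.4,5,5.6,6.2,6.8,7.2,7.2]}'
python3 -m jog '{"rotation":[[0,0,0],[0,0,0],[0,0,0],[0,0,0],[0,0,0],[0,0,0],[0,0,0],[0,0,0]],"dp":[[0,0,-0.5],[0,0,-2],[0,0,-5],[0,0,-8],[0,0,-11],[0,0,-14],[0,0,-16],[0,0,-16]],"hand":[7.2,7.2,7.2,7.2,7.2,7.2,7.2,7.2]}'
python3 - <<'E'
from h import *
c=snapshot("top"); b=snapshot("scene")
cv2.imwrite("pics/t11.png",c);cv2.imwrite("pics/s11.png",b)
# covers: rim circle via Otsu-free approach: local contrast vs counter, report blobs
for n,im,pts in(("top",cv2.imread("pics/t5.png"),dict(A=(151,170),B=(153,213))),("top",cv2.imread("pics/t9.png"),dict(C=(323,170),D=(362,175),E=(321,214))),("scene",b,dict(A=(312,145),B=(275,131),C=(226,275),D=(192,312),E=(182,248)))):
    for k,(u,v) in pts.items():
        w=15;g=cv2.resize(cv2.cvtColor(im[v-w:v+w+1,u-w:u+w+1],6),None,fx=8,fy=8,interpolation=2)
        h=cv2.HoughCircles(cv2.GaussianBlur(g,(0,0),3),cv2.HOUGH_GRADIENT,1.5,500,param1=40,param2=6,minRadius=70,maxRadius=95)
        if h is None: print(n,k,None);continue
        x,y,r=h[0,0];print(n,k,r/8,ray(n,(x+.5)/8-.5+u-w,(y+.5)/8-.5+v-w,.038)[:2])
# lid/caddy pose: dark mask rect
go((.4637,-.2627,.12,.12))
E
```

```text
time_s: 18.65
tcp_pos: [0.4161, 0.0179, 0.0222]
orientation: [[0.993, 0.119, 0.004], [0.119, -0.993, -0.004], [0.004, 0.004, -1.0]]
ft_force: [-0.0, -0.2, -0.3]
opening: 0.845
grip_force: 0.0
time_s: 19.45
tcp_pos: [0.4174, 0.0187, 0.1852]
orientation: [[0.993, 0.119, 0.011], [0.119, -0.993, -0.003], [0.01, 0.005, -1.0]]
ft_force: [0.3, 0.3, 0.3]
opening: 0.839
grip_force: 0.0
top A 8.975 [0.6064 0.2687]
top B 9.03125 [0.47   0.2606]
top C 9.0125 [ 0.6046 -0.2687]
top D 10.5125 [ 0.5822 -0.391 ]
top E 9.125 [ 0.4631 -0.262 ]
scene A 9.575 [0.5991 0.281 ]
scene B 9.55625 [0.4751 0.2454]
scene C 10.5125 [ 0.6024 -0.2686]
scene D 11.76875 [ 0.5804 -0.3878]
scene E 11.35625 [ 0.4645 -0.2662]
dp [ 1.4223 28.4658  6.369 ] rot [ 0.0042 -0.0047 -0.0004]
```

```bash
python3 -m jog '{"rotation":[[0,0,0],[0,0,0],[0,0,0],[0,0,0],[0,0,0],[0,0,0],[0,0,0],[0,0,0]],"dp":[[0.2,4,0],[0.5,8.5,0],[0.8,13,0],[1,17.5,1],[1.2,22,3],[1.3,26,6],[1.4,28.4,8],[1.4,28.4,10]],"hand":[8,8,8,8,8,8,8,8]}' 40
python3 -c "
from h import *
print(get_state()['tcp_pos'])
for u,v in((194.6,202.1),(257.5,193.75),(250.7+.4,125)):print(ray('top',u-.4,v-.4,.112))
print(cad(-.1,.095),cad(-.1,-.095),cad(.1,-.095))
go((.4637,-.2625,-.004,.12))"
```

```text
time_s: 20.35
tcp_pos: [0.462, -0.266, 0.0806]
orientation: [[0.994, 0.114, 0.002], [0.114, -0.993, -0.004], [0.001, 0.004, -1.0]]
ft_force: [0.0, 0.1, -0.1]
opening: 0.939
grip_force: 0.0
[ 0.462  -0.266   0.0806]
[0.5046 0.1225 0.112 ]
[ 0.5279 -0.0623  0.112 ]
[ 0.7321 -0.0449  0.112 ]
[0.5023 0.1243] [ 0.5251 -0.0643] [ 0.7237 -0.0403]
dp [ 0.2003 -0.3624  8.4608] rot [ 0.0044 -0.001  -0.0059]
```

```bash
python3 -m jog '{"rotation":[[0,0,0],[0,0,0],[0,0,0],[0,0,0],[0,0,0],[0,0,0],[0,0,0],[0,0,0]],"dp":[[0,0,3],[0,0,6],[0,0,7.5],[0,0,8.5],[0,0,8.8],[0,0,8.8],[0,0,8.8],[0,0,8.8]],"hand":[8,8,8,8,8,8,8,8]}' 40
python3 -m jog '{"rotation":[[0,0,0],[0,0,0],[0,0,0],[0,0,0],[0,0,0],[0,0,0],[0,0,0],[0,0,0]],"dp":[[0,0,0],[0,0,0],[0,0,0],[0,0,0],[0,0,0],[0,0,0],[0,0,0],[0,0,0]],"hand":[5.4,5.4,5.4,5.4,5.4,5.4,5.4,5.4]}' 40
```

```text
time_s: 21.15
tcp_pos: [0.4647, -0.2627, -0.0036]
orientation: [[0.993, 0.119, 0.006], [0.119, -0.993, -0.004], [0.005, 0.005, -1.0]]
ft_force: [-0.1, -0.3, -0.1]
opening: 0.939
grip_force: 0.0
time_s: 21.95
tcp_pos: [0.4647, -0.2626, -0.0033]
orientation: [[0.993, 0.12, 0.006], [0.12, -0.993, -0.004], [0.005, 0.005, -1.0]]
ft_force: [-1.4, 1.0, 8.5]
opening: 0.674
grip_force: 40.8
```

```bash
python3 -m jog '{"rotation":[[0,0,0],[0,0,0],[0,0,0],[0,0,0],[0,0,0],[0,0,0],[0,0,0],[0,0,0]],"dp":[[0,0,-2],[0,0,-5],[0,0,-9],[0,0,-13],[0,0,-16],[0,0,-16],[0,0,-16],[0,0,-16]],"hand":[5.4,5.4,5.4,5.4,5.4,5.4,5.4,5.4]}' 40
python3 -c "
from h import *
n=cad(-.025,0);print(n)
go((*n,.15,.12))"
```

```text
time_s: 22.75
tcp_pos: [0.4624, -0.2614, 0.1543]
orientation: [[0.993, 0.119, 0.002], [0.119, -0.993, -0.003], [0.002, 0.003, -1.0]]
ft_force: [0.1, 0.6, -0.1]
opening: 0.67
grip_force: 43.0
[0.5882 0.039 ]
dp [ 16.0783 -28.3239   0.386 ] rot [ 0.0028 -0.0021 -0.0002]
```

```bash
python3 -m jog '{"rotation":[[0,0,0],[0,0,0],[0,0,0],[0,0,0],[0,0,0],[0,0,0],[0,0,0],[0,0,0]],"dp":[[2,-3.5,0],[4.3,-7.5,0],[6.5,-11.5,0],[8.8,-15.5,0],[11,-19.5,0],[13.3,-23.5,0],[15.2,-26.8,0],[16,-28.3,0]],"hand":[5.4,5.4,5.4,5.4,5.4,5.4,5.4,5.4]}' 40
python3 -m jog '{"rotation":[[0,0,0],[0,0,0],[0,0,0],[0,0,0],[0,0,0],[0,0,0],[0,0,0],[0,0,0]],"dp":[[0,0,0],[0,0,0.5],[0,0,3],[0,0,6],[0,0,9],[0,0,11.5],[0,0,13],[0,0,14]],"hand":[5.4,5.4,5.4,5.4,5.4,5.4,5.4,5.4]}' 40
python3 -c "
from h import *
n=cad(-.025,0);print(n)
go((*n,.002,.12))"
```

```text
time_s: 23.55
tcp_pos: [0.5882, 0.0431, 0.1531]
orientation: [[0.992, 0.125, 0.002], [0.125, -0.992, -0.002], [0.002, 0.002, -1.0]]
ft_force: [-0.6, 0.4, -1.0]
opening: 0.668
grip_force: 43.1
time_s: 24.35
tcp_pos: [0.588, 0.0355, 0.0135]
orientation: [[0.993, 0.117, 0.002], [0.117, -0.993, -0.005], [0.002, 0.005, -1.0]]
ft_force: [-0.1, 0.2, 0.1]
opening: 0.669
grip_force: 43.1
[0.5882 0.039 ]
dp [ 0.0571 -0.3525  1.1469] rot [ 0.0049 -0.0018 -0.0029]
```

```bash
python3 -m jog '{"rotation":[[0,0,0],[0,0,0],[0,0,0],[0,0,0],[0,0,0],[0,0,0],[0,0,0],[0,0,0]],"dp":[[0,0,0.2],[0,0,0.4],[0,0,0.6],[0,0,0.8],[0,0,0.9],[0,0,1],[0,0,1],[0,0,1]],"hand":[5.4,5.4,5.4,5.4,5.4,5.4,5.4,5.4]}' 40
```

```text
time_s: 25.15
tcp_pos: [0.5891, 0.0377, 0.005]
orientation: [[0.993, 0.119, 0.005], [0.119, -0.993, -0.004], [0.004, 0.004, -1.0]]
ft_force: [0.3, 0.7, -0.9]
opening: 0.675
grip_force: 43.1
```

```bash
python3 -m jog '{"rotation":[[0,0,0],[0,0,0],[0,0,0],[0,0,0],[0,0,0],[0,0,0],[0,0,0],[0,0,0]],"dp":[[0,0,0.15],[0,0,0.25],[0,0,0.25],[0,0,0.25],[0,0,0.25],[0,0,0.25],[0,0,0.25],[0,0,0.25]],"hand":[5.4,5.4,5.4,6,7,8,8,8]}' 40
python3 -m jog '{"rotation":[[0,0,0],[0,0,0],[0,0,0],[0,0,0],[0,0,0],[0,0,0],[0,0,0],[0,0,0]],"dp":[[0,0,0],[0,0,-3],[0,0,-7],[0,0,-11],[0,0,-15],[0,0,-15],[0,0,-15],[0,0,-15]],"hand":[8,8,8,8,8,8,8,8]}' 40
python3 -c "
from h import *
go((.605,-.269,.155,.12),(.605,-.269,-.004,.12))"
```

```text
time_s: 25.95
tcp_pos: [0.5892, 0.0377, 0.0026]
orientation: [[0.993, 0.119, 0.005], [0.119, -0.993, -0.004], [0.004, 0.004, -1.0]]
ft_force: [-0.9, 0.2, 0.4]
opening: 0.937
grip_force: 0.0
time_s: 26.75
tcp_pos: [0.5874, 0.038, 0.1513]
orientation: [[0.993, 0.119, 0.002], [0.119, -0.993, -0.004], [0.002, 0.004, -1.0]]
ft_force: [-0.1, 0.3, -0.3]
opening: 0.937
grip_force: 0.0
dp [-1.9213 30.6943 -0.2467] rot [ 0.0041 -0.0019 -0.0003]
dp [-1.9509 30.6294 15.6531] rot [ 0.0041 -0.0019 -0.0003]
```

```bash
python3 -m jog '{"rotation":[[0,0,0],[0,0,0],[0,0,0],[0,0,0],[0,0,0],[0,0,0],[0,0,0],[0,0,0]],"dp":[[-0.3,4,0],[-0.6,8.5,0],[-0.9,13,0],[-1.2,17.5,0],[-1.5,22,2],[-1.7,26.5,5],[-1.9,30,8],[-1.95,30.65,10]],"hand":[8,8,8,8,8,8,8,8]}' 40
python3 -m jog '{"rotation":[[0,0,0],[0,0,0],[0,0,0],[0,0,0],[0,0,0],[0,0,0],[0,0,0],[0,0,0]],"dp":[[0,0,1],[0,0,3],[0,0,4.8],[0,0,5.5],[0,0,5.6],[0,0,5.6],[0,0,5.6],[0,0,5.6]],"hand":[8,8,8,8,8,8,8,8]}' 40
python3 -c "
from h import *
go((.605,-.269,-.0035,.12))"
```

```text
time_s: 27.55
tcp_pos: [0.6022, -0.2753, 0.049]
orientation: [[0.994, 0.112, -0.002], [0.112, -0.994, -0.005], [-0.002, 0.005, -1.0]]
ft_force: [-0.5, -0.1, -0.2]
opening: 0.933
grip_force: 0.0
time_s: 28.35
tcp_pos: [0.607, -0.2692, -0.0013]
orientation: [[0.993, 0.119, 0.006], [0.12, -0.993, -0.004], [0.005, 0.005, -1.0]]
ft_force: [-0.1, -0.8, 0.1]
opening: 0.934
grip_force: 0.0
dp [-0.1986 -0.0452  0.2177] rot [ 0.0049 -0.0055 -0.0002]
```

```bash
python3 -m jog '{"rotation":[[0,0,0],[0,0,0],[0,0,0],[0,0,0],[0,0,0],[0,0,0],[0,0,0],[0,0,0]],"dp":[[-0.15,0,0.2],[-0.15,0,0.2],[-0.15,0,0.2],[-0.15,0,0.2],[-0.15,0,0.2],[-0.15,0,0.2],[-0.15,0,0.2],[-0.15,0,0.2]],"hand":[8,5.4,5.4,5.4,5.4,5.4,5.4,5.4]}' 40
python3 -m jog '{"rotation":[[0,0,0],[0,0,0],[0,0,0],[0,0,0],[0,0,0],[0,0,0],[0,0,0],[0,0,0]],"dp":[[0,0,-2],[0,0,-5],[0,0,-9],[0,0,-13],[0,0,-16],[0,0,-16],[0,0,-16],[0,0,-16]],"hand":[5.4,5.4,5.4,5.4,5.4,5.4,5.4,5.4]}' 40
python3 -c "
from h import *
go((.589,.0377,.15,.12))"
```

```text
time_s: 29.15
tcp_pos: [0.6049, -0.2695, -0.003]
orientation: [[0.993, 0.119, 0.005], [0.119, -0.993, -0.004], [0.004, 0.004, -1.0]]
ft_force: [-2.7, 0.9, 7.7]
opening: 0.681
grip_force: 41.1
time_s: 29.95
tcp_pos: [0.603, -0.2682, 0.154]
orientation: [[0.993, 0.119, 0.002], [0.119, -0.993, -0.002], [0.001, 0.003, -1.0]]
ft_force: [0.0, -0.2, -1.3]
opening: 0.68
grip_force: 43.0
dp [  2.2636 -30.5364   0.3185] rot [ 0.0026 -0.0014 -0.0003]
```

```bash
python3 -m jog '{"rotation":[[0,0,0],[0,0,0],[0,0,0],[0,0,0],[0,0,0],[0,0,0],[0,0,0],[0,0,0]],"dp":[[0.3,-4,0],[0.6,-8.5,0],[0.9,-13,0],[1.2,-17.5,0],[1.5,-22,0],[1.8,-26.5,0],[2,-29.7,0],[2.1,-30.7,0]],"hand":[5.4,5.4,5.4,5.4,5.4,5.4,5.4,5.4]}' 40
python3 -m jog '{"rotation":[[0,0,0],[0,0,0],[0,0,0],[0,0,0],[0,0,0],[0,0,0],[0,0,0],[0,0,0]],"dp":[[0,0,0],[0,0,0],[0,0,3],[0,0,6],[0,0,8],[0,0,9],[0,0,9.5],[0,0,9.5]],"hand":[5.4,5.4,5.4,5.4,5.4,5.4,5.4,5.4]}' 40
python3 -m jog '{"rotation":[[0,0,0],[0,0,0],[0,0,0],[0,0,0],[0,0,0],[0,0,0],[0,0,0],[0,0,0]],"dp":[[0,0,1],[0,0,2],[0,0,2.8],[0,0,3.3],[0,0,3.6],[0,0,3.8],[0,0,3.8],[0,0,3.8]],"hand":[5.4,5.4,5.4,5.4,5.4,5.4,5.4,5.4]}' 40
```

```text
time_s: 30.75
tcp_pos: [0.5866, 0.044, 0.1527]
orientation: [[0.992, 0.126, 0.001], [0.126, -0.992, -0.002], [0.001, 0.002, -1.0]]
ft_force: [0.3, 0.6, -1.3]
opening: 0.679
grip_force: 43.1
time_s: 31.55
tcp_pos: [0.5889, 0.0373, 0.0593]
orientation: [[0.993, 0.118, 0.004], [0.118, -0.993, -0.004], [0.004, 0.004, -1.0]]
ft_force: [0.4, -0.9, -1.0]
opening: 0.682
grip_force: 43.1
time_s: 32.35
tcp_pos: [0.5892, 0.0383, 0.0217]
orientation: [[0.993, 0.119, 0.005], [0.12, -0.993, -0.003], [0.004, 0.004, -1.0]]
ft_force: [0.1, -0.7, -0.1]
opening: 0.677
grip_force: 43.1
```

```bash
python3 -m jog '{"rotation":[[0,0,0],[0,0,0],[0,0,0],[0,0,0],[0,0,0],[0,0,0],[0,0,0],[0,0,0]],"dp":[[0,0,0.1],[0,0,0.2],[0,0,0.3],[0,0,0.3],[0,0,0.3],[0,0,0.3],[0,0,0.3],[0,0,0.3]],"hand":[5.4,5.4,5.4,5.4,5.4,5.4,5.4,5.4]}' 40
```

```text
time_s: 33.15
tcp_pos: [0.589, 0.0383, 0.0185]
orientation: [[0.993, 0.119, 0.005], [0.119, -0.993, -0.004], [0.004, 0.004, -1.0]]
ft_force: [0.1, -0.5, -0.1]
opening: 0.681
grip_force: 43.1
```

Release, rise, go for D.

```bash
python3 -m jog '{"rotation":[[0,0,0],[0,0,0],[0,0,0],[0,0,0],[0,0,0],[0,0,0],[0,0,0],[0,0,0]],"dp":[[0,0,0],[0,0,0],[0,0,0],[0,0,0],[0,0,0],[0,0,0],[0,0,0],[0,0,0]],"hand":[6,6.5,7,8,8,8,8,8]}' 40
python3 -m jog '{"rotation":[[0,0,0],[0,0,0],[0,0,0],[0,0,0],[0,0,0],[0,0,0],[0,0,0],[0,0,0]],"dp":[[0,0,-1],[0,0,-4],[0,0,-8],[0,0,-12],[0,0,-14],[0,0,-14],[0,0,-14],[0,0,-14]],"hand":[8,8,8,8,8,8,8,8]}' 40
python3 - <<'E'
from h import *
s=get_state();R=s["orientation"]
print(R.T@(np.array([.585,-.390,-.0035])-np.array([.589,.0383,.0185]))*100)
b=snapshot("scene");c=snapshot("top");cv2.imwrite("pics/t12.png",c);cv2.imwrite("pics/s12.png",b)
p=proj("scene",[*cad(-.025,0),.05]);q=proj("top",[*cad(-.025,0),.06]);print(p,q)
E
```

```text
time_s: 33.95
tcp_pos: [0.5889, 0.0382, 0.0185]
orientation: [[0.993, 0.119, 0.004], [0.119, -0.993, -0.004], [0.004, 0.004, -1.0]]
ft_force: [0.3, -0.5, 0.7]
opening: 0.935
grip_force: 0.0
time_s: 34.75
tcp_pos: [0.5874, 0.0386, 0.1575]
orientation: [[0.993, 0.119, 0.002], [0.119, -0.993, -0.004], [0.002, 0.004, -1.0]]
ft_force: [0.3, 0.3, -0.2]
opening: 0.938
grip_force: 0.0
[-5.5167 42.4664  2.3615]
[276.2611 186.9307] [223.6432 174.7199]
```

```bash
python3 -m jog '{"rotation":[[0,0,0],[0,0,0],[0,0,0],[0,0,0],[0,0,0],[0,0,0],[0,0,0],[0,0,0]],"dp":[[-0.5,4,0],[-1.1,8.5,0],[-1.7,13,0],[-2.3,17.5,0],[-2.9,22,0],[-3.5,26.5,0],[-4,31,0],[-4.6,35.5,1]],"hand":[8,8,8,8,8,8,8,8]}' 40
python3 -m jog '{"rotation":[[0,0,0],[0,0,0],[0,0,0],[0,0,0],[0,0,0],[0,0,0],[0,0,0],[0,0,0]],"dp":[[-0.5,4,2],[-0.8,6.5,5],[-0.9,7,8],[-0.9,7,10],[-0.9,7,12],[-0.9,7,12],[-0.9,7,12],[-0.9,7,12]],"hand":[8,8,8,8,8,8,8,8]}' 40
python3 -c "
from h import *
go((.585,-.39,-.0035,.12))"
```

```text
time_s: 35.65
tcp_pos: [0.5854, -0.3212, 0.1498]
orientation: [[0.993, 0.12, 0.005], [0.12, -0.993, -0.004], [0.005, 0.005, -1.0]]
ft_force: [1.3, 0.0, 0.0]
opening: 0.935
grip_force: 0.0
time_s: 36.45
tcp_pos: [0.5858, -0.3906, 0.031]
orientation: [[0.993, 0.12, 0.006], [0.12, -0.993, -0.004], [0.005, 0.005, -1.0]]
ft_force: [-0.1, -0.6, 0.4]
opening: 0.933
grip_force: 0.0
dp [-0.0884 -0.0854  3.4494] rot [ 0.005  -0.0052 -0.0002]
```

```bash
python3 -m jog '{"rotation":[[0,0,0],[0,0,0],[0,0,0],[0,0,0],[0,0,0],[0,0,0],[0,0,0],[0,0,0]],"dp":[[-0.1,0,1.5],[-0.1,0,2.7],[-0.1,0,3.4],[-0.1,0,3.4],[-0.1,0,3.4],[-0.1,0,3.4],[-0.1,0,3.4],[-0.1,0,3.4]],"hand":[8,8,8,8,5.4,5.4,5.4,5.4]}' 40
python3 -m jog '{"rotation":[[0,0,0],[0,0,0],[0,0,0],[0,0,0],[0,0,0],[0,0,0],[0,0,0],[0,0,0]],"dp":[[0,0,0],[0,0,0],[0,0,0],[0,0,-2],[0,0,-6],[0,0,-11],[0,0,-15],[0,0,-16]],"hand":[5.4,5.4,5.4,5.4,5.4,5.4,5.4,5.4]}' 40
python3 - <<'E'
from h import *
s=get_state();R=s["orientation"];print(R.T@(np.array([.589,.038,.15])-np.array([.5848,-.3906,.15]))*100)
E
```

```text
time_s: 37.25
tcp_pos: [0.5849, -0.3908, -0.0031]
orientation: [[0.993, 0.12, 0.006], [0.12, -0.993, -0.004], [0.005, 0.005, -1.0]]
ft_force: [-0.3, 0.1, 3.5]
opening: 0.674
grip_force: 43.0
time_s: 38.05
tcp_pos: [0.5857, -0.3916, 0.1615]
orientation: [[0.993, 0.119, 0.011], [0.119, -0.993, -0.008], [0.01, 0.009, -1.0]]
ft_force: [0.0, -0.6, -0.5]
opening: 0.672
grip_force: 43.1
[  5.5272 -42.5028  -0.3386]
```

```bash
python3 -m jog '{"rotation":[[0,0,0],[0,0,0],[0,0,0],[0,0,0],[0,0,0],[0,0,0],[0,0,0],[0,0,0]],"dp":[[0.4,-3.5,0],[1,-8,0],[1.6,-12.5,0],[2.2,-17,0],[2.8,-21.5,0],[3.4,-26,0],[4,-30.5,0],[4.6,-35,0]],"hand":[5.4,5.4,5.4,5.4,5.4,5.4,5.4,5.4]}' 40
python3 -m jog '{"rotation":[[0,0,0],[0,0,0],[0,0,0],[0,0,0],[0,0,0],[0,0,0],[0,0,0],[0,0,0]],"dp":[[0.5,-4,0],[0.8,-6.5,0],[0.9,-7.5,0],[0.9,-7.5,1],[0.9,-7.5,3],[0.9,-7.5,6],[0.9,-7.5,8],[0.9,-7.5,8]],"hand":[5.4,5.4,5.4,5.4,5.4,5.4,5.4,5.4]}' 40
python3 -c "
from h import *
go((.589,.038,.0345,.12))"
```

```text
time_s: 38.85
tcp_pos: [0.5861, -0.0353, 0.1534]
orientation: [[0.993, 0.119, 0.002], [0.119, -0.993, -0.004], [0.002, 0.004, -1.0]]
ft_force: [0.7, 0.3, -1.3]
opening: 0.674
grip_force: 43.1
time_s: 39.65
tcp_pos: [0.5846, 0.0349, 0.0704]
orientation: [[0.993, 0.116, -0.003], [0.116, -0.993, -0.006], [-0.004, 0.005, -1.0]]
ft_force: [0.1, -0.5, -0.8]
opening: 0.678
grip_force: 43.1
dp [ 0.4837 -0.277   3.5881] rot [ 0.0053  0.0038 -0.0036]
```

Lower in two stages.

```bash
python3 -m jog '{"rotation":[[0,0,0],[0,0,0],[0,0,0],[0,0,0],[0,0,0],[0,0,0],[0,0,0],[0,0,0]],"dp":[[0,0,0.5],[0,0,1.2],[0,0,2],[0,0,2.8],[0,0,3.3],[0,0,3.6],[0,0,3.6],[0,0,3.6]],"hand":[5.4,5.4,5.4,5.4,5.4,5.4,5.4,5.4]}' 40
```

```text
time_s: 40.45
tcp_pos: [0.588, 0.0383, 0.0386]
orientation: [[0.993, 0.12, 0.005], [0.12, -0.993, -0.004], [0.004, 0.004, -1.0]]
ft_force: [-0.4, -0.3, -0.0]
opening: 0.674
grip_force: 43.1
```

```bash
python3 -m jog '{"rotation":[[0,0,0],[0,0,0],[0,0,0],[0,0,0],[0,0,0],[0,0,0],[0,0,0],[0,0,0]],"dp":[[0.1,0,0.1],[0.1,0,0.2],[0.1,0,0.3],[0.1,0,0.35],[0.1,0,0.35],[0.1,0,0.35],[0.1,0,0.35],[0.1,0,0.35]],"hand":[5.4,5.4,5.4,5.4,5.4,5.4,5.4,5.4]}' 40
python3 -m jog '{"rotation":[[0,0,0],[0,0,0],[0,0,0],[0,0,0],[0,0,0],[0,0,0],[0,0,0],[0,0,0]],"dp":[[0,0,0],[0,0,0],[0,0,0],[0,0,0],[0,0,0],[0,0,0],[0,0,0],[0,0,0]],"hand":[6,6.5,7,8,8,8,8,8]}' 40
python3 -m jog '{"rotation":[[0,0,0],[0,0,0],[0,0,0],[0,0,0],[0,0,0],[0,0,0],[0,0,0],[0,0,0]],"dp":[[0,0,-1],[0,0,-4],[0,0,-8],[0,0,-12],[0,0,-12.5],[0,0,-12.5],[0,0,-12.5],[0,0,-12.5]],"hand":[8,8,8,8,8,8,8,8]}' 40
python3 - <<'E'
from h import *
R=get_state()["orientation"];
for t in((.470,.260),(.606,.267)): print(R.T@(np.array([*t,.15])-np.array([.589,.0383,.15]))*100)
b=snapshot("scene");c=snapshot("top");cv2.imwrite("pics/t13.png",c);cv2.imwrite("pics/s13.png",b)
cv2.imwrite("pics/c13.png",np.hstack([crop(b,180,340,90,250,2.5),crop(c,135,295,100,260,2.5)]))
E
```

```text
time_s: 41.25
tcp_pos: [0.5889, 0.0383, 0.035]
orientation: [[0.993, 0.119, 0.004], [0.119, -0.993, -0.004], [0.004, 0.004, -1.0]]
ft_force: [-0.2, -0.7, -0.5]
opening: 0.678
grip_force: 43.1
time_s: 42.05
tcp_pos: [0.5888, 0.0383, 0.0349]
orientation: [[0.993, 0.119, 0.004], [0.119, -0.993, -0.004], [0.004, 0.004, -1.0]]
ft_force: [0.2, 0.2, 0.1]
opening: 0.938
grip_force: 0.0
time_s: 42.85
tcp_pos: [0.5872, 0.0386, 0.1584]
orientation: [[0.993, 0.119, 0.001], [0.119, -0.993, -0.004], [0.001, 0.004, -1.0]]
ft_force: [-0.2, 0.2, -0.1]
opening: 0.937
grip_force: 0.0
[ -9.1668 -23.4324  -0.1022]
[  4.4195 -22.5031  -0.0856]
```

View pics/c13.png

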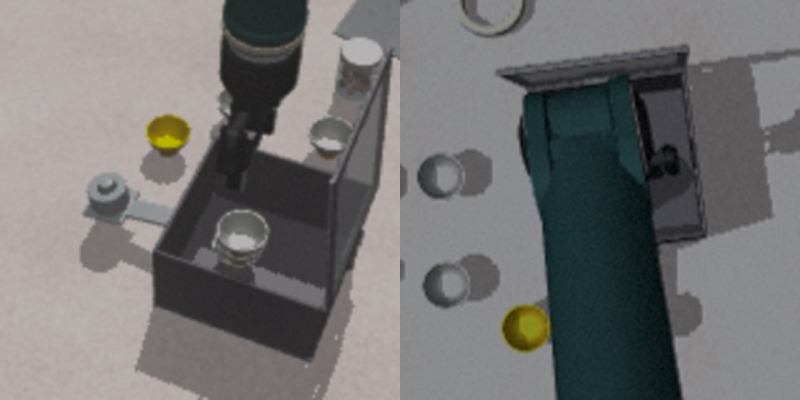

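The crop shows three covers nested in the caddy at (243,238) and the collar on the pressed lever at (108,190). Covers A and B remain.

```bash
python3 -m jog '{"rotation":[[0,0,0],[0,0,0],[0,0,0],[0,0,0],[0,0,0],[0,0,0],[0,0,0],[0,0,0]],"dp":[[-1.2,-3,0],[-2.9,-7.2,0],[-4.5,-11.5,0],[-6.2,-15.8,0],[-7.8,-20,0],[-9,-23,0],[-9.15,-23.4,3],[-9.15,-23.4,7]],"hand":[8,8,8,8,8,8,8,8]}' 40
python3 -m jog '{"rotation":[[0,0,0],[0,0,0],[0,0,0],[0,0,0],[0,0,0],[0,0,0],[0,0,0],[0,0,0]],"dp":[[0,0,2],[0,0,4],[0,0,6],[0,0,6],[0,0,6],[0,0,6],[0,0,6],[0,0,6]],"hand":[8,8,8,8,8,8,8,8]}' 40
python3 -c "
from h import *
go((.47,.26,-.0035,.12))"
```

```text
time_s: 43.75
tcp_pos: [0.4701, 0.2628, 0.0891]
orientation: [[0.992, 0.123, 0.008], [0.123, -0.992, -0.001], [0.008, 0.002, -1.0]]
ft_force: [-0.1, 0.2, -0.6]
opening: 0.936
grip_force: 0.0
time_s: 44.55
tcp_pos: [0.4706, 0.2599, 0.0295]
orientation: [[0.993, 0.119, 0.006], [0.119, -0.993, -0.003], [0.005, 0.003, -1.0]]
ft_force: [0.2, 0.4, 1.3]
opening: 0.935
grip_force: 0.0
dp [-0.0806 -0.0261  3.302 ] rot [ 0.0035 -0.0054 -0.0004]
```

```bash
python3 -m jog '{"rotation":[[0,0,0],[0,0,0],[0,0,0],[0,0,0],[0,0,0],[0,0,0],[0,0,0],[0,0,0]],"dp":[[-0.05,0,1.5],[-0.05,0,2.6],[-0.05,0,3.25],[-0.05,0,3.25],[-0.05,0,3.25],[-0.05,0,3.25],[-0.05,0,3.25],[-0.05,0,3.25]],"hand":[8,8,8,8,5.4,5.4,5.4,5.4]}' 40
python3 -m jog '{"rotation":[[0,0,0],[0,0,0],[0,0,0],[0,0,0],[0,0,0],[0,0,0],[0,0,0],[0,0,0]],"dp":[[0,0,0],[0,0,0],[0,0,0],[0,0,-2],[0,0,-6],[0,0,-11],[0,0,-15],[0,0,-16]],"hand":[5.4,5.4,5.4,5.4,5.4,5.4,5.4,5.4]}' 40
python3 - <<'E'
from h import *
s=get_state();R=s["orientation"];print(R.T@(np.array([.589,.0383,.15])-np.array([.4702,.2599,.15]))*100)
E
```

```text
time_s: 45.35
tcp_pos: [0.4702, 0.2598, -0.0027]
orientation: [[0.993, 0.119, 0.006], [0.119, -0.993, -0.003], [0.005, 0.004, -1.0]]
ft_force: [-2.2, -1.2, 6.5]
opening: 0.68
grip_force: 41.4
time_s: 46.15
tcp_pos: [0.4716, 0.2618, 0.1616]
orientation: [[0.993, 0.119, 0.013], [0.119, -0.993, 0.001], [0.013, 0.001, -1.0]]
ft_force: [-0.1, 0.1, -0.6]
opening: 0.679
grip_force: 43.1
[ 9.1465 23.4206  0.1273]
```

```bash
python3 -m jog '{"rotation":[[0,0,0],[0,0,0],[0,0,0],[0,0,0],[0,0,0],[0,0,0],[0,0,0],[0,0,0]],"dp":[[1.2,3,0],[2.7,7,0],[4.3,11,0],[5.8,15,0],[7.4,19,0],[8.7,22.3,0],[9.15,23.4,0],[9.15,23.4,0]],"hand":[5.4,5.4,5.4,5.4,5.4,5.4,5.4,5.4]}' 40
python3 -m jog '{"rotation":[[0,0,0],[0,0,0],[0,0,0],[0,0,0],[0,0,0],[0,0,0],[0,0,0],[0,0,0]],"dp":[[0,0,0],[0,0,1],[0,0,3],[0,0,5.5],[0,0,8],[0,0,9],[0,0,9],[0,0,9]],"hand":[5.4,5.4,5.4,5.4,5.4,5.4,5.4,5.4]}' 40
python3 -c "
from h import *
go((.589,.0383,.051,.12))"
```

```text
time_s: 46.95
tcp_pos: [0.588, 0.0365, 0.1568]
orientation: [[0.993, 0.116, 0.004], [0.116, -0.993, -0.004], [0.003, 0.005, -1.0]]
ft_force: [-0.4, 0.5, -1.2]
opening: 0.678
grip_force: 43.1
time_s: 47.75
tcp_pos: [0.5885, 0.0392, 0.068]
orientation: [[0.993, 0.121, 0.005], [0.121, -0.993, -0.003], [0.005, 0.004, -1.0]]
ft_force: [-0.3, -0.1, -0.8]
opening: 0.677
grip_force: 43.1
dp [0.0267 0.0888 1.7012] rot [ 0.0038 -0.0047  0.0008]
```

```bash
python3 -m jog '{"rotation":[[0,0,0],[0,0,0],[0,0,0],[0,0,0],[0,0,0],[0,0,0],[0,0,0],[0,0,0]],"dp":[[0.05,0,0.4],[0.05,0,0.8],[0.05,0,1.1],[0.05,0,1.4],[0.05,0,1.6],[0.05,0,1.65],[0.05,0,1.65],[0.05,0,1.65]],"hand":[5.4,5.4,5.4,5.4,5.4,5.4,5.4,5.4]}' 40
```

```text
time_s: 48.55
tcp_pos: [0.5889, 0.0383, 0.051]
orientation: [[0.993, 0.119, 0.005], [0.119, -0.993, -0.004], [0.004, 0.004, -1.0]]
ft_force: [0.5, 0.0, -0.5]
opening: 0.676
grip_force: 43.1
```

```bash
python3 -m jog '{"rotation":[[0,0,0],[0,0,0],[0,0,0],[0,0,0],[0,0,0],[0,0,0],[0,0,0],[0,0,0]],"dp":[[0,0,0],[0,0,0],[0,0,0],[0,0,0],[0,0,0],[0,0,0],[0,0,0],[0,0,0]],"hand":[6,6.5,7,8,8,8,8,8]}' 40
python3 -m jog '{"rotation":[[0,0,0],[0,0,0],[0,0,0],[0,0,0],[0,0,0],[0,0,0],[0,0,0],[0,0,0]],"dp":[[0,0,-1],[0,0,-4],[0,0,-8],[0,0,-11],[0,0,-11],[0,0,-11],[0,0,-11],[0,0,-11]],"hand":[8,8,8,8,8,8,8,8]}' 40
python3 -m jog '{"rotation":[[0,0,0],[0,0,0],[0,0,0],[0,0,0],[0,0,0],[0,0,0],[0,0,0],[0,0,0]],"dp":[[0,-4,0],[0,-8.5,0],[0,-13,0],[1,-17.5,0],[3,-21,0],[4.4,-22.5,2],[4.4,-22.5,6],[4.4,-22.5,10]],"hand":[8,8,8,8,8,8,8,8]}' 40
python3 -m jog '{"rotation":[[0,0,0],[0,0,0],[0,0,0],[0,0,0],[0,0,0],[0,0,0],[0,0,0],[0,0,0]],"dp":[[0,0,1],[0,0,2],[0,0,3],[0,0,3],[0,0,3],[0,0,3],[0,0,3],[0,0,3]],"hand":[8,8,8,8,8,8,8,8]}' 40
python3 -c "
from h import *
go((.606,.267,-.0035,.12))"
```

```text
time_s: 49.35
tcp_pos: [0.5888, 0.0384, 0.051]
orientation: [[0.993, 0.119, 0.004], [0.119, -0.993, -0.004], [0.004, 0.004, -1.0]]
ft_force: [-0.8, 0.4, 0.6]
opening: 0.938
grip_force: 0.0
time_s: 50.15
tcp_pos: [0.5874, 0.0386, 0.1597]
orientation: [[0.993, 0.12, 0.002], [0.12, -0.993, -0.004], [0.002, 0.004, -1.0]]
ft_force: [0.3, -0.1, -0.7]
opening: 0.937
grip_force: 0.0
time_s: 50.95
tcp_pos: [0.6054, 0.2681, 0.0583]
orientation: [[0.993, 0.121, 0.004], [0.121, -0.993, -0.003], [0.004, 0.004, -1.0]]
ft_force: [1.0, -0.2, -0.2]
opening: 0.937
grip_force: 0.0
time_s: 51.75
tcp_pos: [0.6061, 0.2671, 0.031]
orientation: [[0.993, 0.119, 0.005], [0.119, -0.993, -0.003], [0.005, 0.004, -1.0]]
ft_force: [0.2, 0.4, -0.4]
opening: 0.935
grip_force: 0.0
dp [-0.0265 -0.0046  3.4483] rot [ 0.0037 -0.0051 -0.0003]
```

```bash
python3 -m jog '{"rotation":[[0,0,0],[0,0,0],[0,0,0],[0,0,0],[0,0,0],[0,0,0],[0,0,0],[0,0,0]],"dp":[[0,0,1.5],[0,0,2.7],[0,0,3.4],[0,0,3.4],[0,0,3.4],[0,0,3.4],[0,0,3.4],[0,0,3.4]],"hand":[8,8,8,8,5.4,5.4,5.4,5.4]}' 40
python3 -m jog '{"rotation":[[0,0,0],[0,0,0],[0,0,0],[0,0,0],[0,0,0],[0,0,0],[0,0,0],[0,0,0]],"dp":[[0,0,0],[0,0,0],[0,0,0],[0,0,-2],[0,0,-6],[0,0,-11],[0,0,-15],[0,0,-17]],"hand":[5.4,5.4,5.4,5.4,5.4,5.4,5.4,5.4]}' 40
python3 - <<'E'
from h import *
s=get_state();R=s["orientation"];print(R.T@(np.array([.589,.0383,.15])-np.array([.6061,.2671,.15]))*100)
E
```

```text
time_s: 52.55
tcp_pos: [0.6061, 0.267, -0.0028]
orientation: [[0.993, 0.119, 0.005], [0.119, -0.993, -0.003], [0.005, 0.004, -1.0]]
ft_force: [-1.5, -1.3, 6.0]
opening: 0.686
grip_force: 42.3
time_s: 53.35
tcp_pos: [0.607, 0.2684, 0.1708]
orientation: [[0.993, 0.119, 0.01], [0.119, -0.993, -0.001], [0.01, 0.002, -1.0]]
ft_force: [0.1, 0.6, -0.9]
opening: 0.683
grip_force: 43.2
[-4.4303 22.512  -0.0039]
```

```bash
python3 -m jog '{"rotation":[[0,0,0],[0,0,0],[0,0,0],[0,0,0],[0,0,0],[0,0,0],[0,0,0],[0,0,0]],"dp":[[-2,1,0],[-4,3.5,0],[-4.4,7.5,0],[-4.4,11.5,0],[-4.4,15.5,0],[-4.4,19,0],[-4.4,21.5,0],[-4.4,22.5,0]],"hand":[5.4,5.4,5.4,5.4,5.4,5.4,5.4,5.4]}' 40
python3 -m jog '{"rotation":[[0,0,0],[0,0,0],[0,0,0],[0,0,0],[0,0,0],[0,0,0],[0,0,0],[0,0,0]],"dp":[[0,0,0],[0,0,1],[0,0,3],[0,0,5.5],[0,0,7.5],[0,0,8.5],[0,0,8.5],[0,0,8.5]],"hand":[5.4,5.4,5.4,5.4,5.4,5.4,5.4,5.4]}' 40
python3 -c "
from h import *
go((.589,.0383,.067,.12))"
```

```text
time_s: 54.15
tcp_pos: [0.5885, 0.0351, 0.1668]
orientation: [[0.993, 0.115, 0.005], [0.115, -0.993, -0.005], [0.004, 0.005, -1.0]]
ft_force: [0.3, -0.1, -0.1]
opening: 0.684
grip_force: 43.2
time_s: 54.95
tcp_pos: [0.589, 0.0395, 0.0823]
orientation: [[0.993, 0.121, 0.005], [0.121, -0.993, -0.003], [0.005, 0.004, -1.0]]
ft_force: [0.7, 0.5, 0.4]
opening: 0.681
grip_force: 43.2
dp [-0.0201  0.117   1.5269] rot [ 0.0037 -0.0045  0.0011]
```

```bash
python3 -m jog '{"rotation":[[0,0,0],[0,0,0],[0,0,0],[0,0,0],[0,0,0],[0,0,0],[0,0,0],[0,0,0]],"dp":[[0,0,0.3],[0,0,0.6],[0,0,0.9],[0,0,1.2],[0,0,1.4],[0,0,1.45],[0,0,1.45],[0,0,1.45]],"hand":[5.4,5.4,5.4,5.4,5.4,5.4,5.4,5.4]}' 40
```

```text
time_s: 55.75
tcp_pos: [0.5888, 0.0384, 0.0675]
orientation: [[0.993, 0.119, 0.005], [0.119, -0.993, -0.004], [0.004, 0.004, -1.0]]
ft_force: [-0.2, 0.6, -0.6]
opening: 0.681
grip_force: 43.2
```

```bash
python3 -m jog '{"rotation":[[0,0,0],[0,0,0],[0,0,0],[0,0,0],[0,0,0],[0,0,0],[0,0,0],[0,0,0]],"dp":[[0,0,0.1],[0,0,0.1],[0,0,0.1],[0,0,0.1],[0,0,0.1],[0,0,0.1],[0,0,0.1],[0,0,0.1]],"hand":[5.4,6,6.5,7,8,8,8,8]}' 40
python3 -m jog '{"rotation":[[0,0,0],[0,0,0],[0,0,0],[0,0,0],[0,0,0],[0,0,0],[0,0,0],[0,0,0]],"dp":[[0,0,-1],[0,0,-4],[0,0,-8],[0,0,-11],[0,0,-11],[0,0,-11],[0,0,-11],[0,0,-11]],"hand":[8,8,8,8,8,8,8,8]}' 40
python3 -m jog '{"rotation":[[0,0,0],[0,0,0],[0,0,0],[0,0,0],[0,0,0],[0,0,0],[0,0,0],[0,0,0]],"dp":[[0,0,0],[0,4,0],[0,8,0],[0,12,0],[0,16,0],[0,20,0],[0,20,0],[0,20,0]],"hand":[8,8,8,8,8,8,8,8]}' 40
python3 - <<'E'
from h import *
b=snapshot("scene");c=snapshot("top");cv2.imwrite("pics/t14.png",c);cv2.imwrite("pics/s14.png",b)
q=np.vstack([np.hstack([crop(b,165,315,100,212,2.6),crop(c,150,300,95,207,2.6)]),np.hstack([crop(b,120,270,225,337,2.6),crop(c,195,345,180,292,2.6)])])
print(q.shape);cv2.imwrite("pics/c14.png",q)
E
```

```text
time_s: 56.55
tcp_pos: [0.5887, 0.0384, 0.0665]
orientation: [[0.993, 0.119, 0.004], [0.119, -0.993, -0.004], [0.004, 0.004, -1.0]]
ft_force: [-0.4, 0.2, 0.1]
opening: 0.94
grip_force: 0.0
time_s: 57.35
tcp_pos: [0.5874, 0.0387, 0.1752]
orientation: [[0.993, 0.119, 0.002], [0.119, -0.993, -0.004], [0.002, 0.004, -1.0]]
ft_force: [0.6, -0.7, -1.0]
opening: 0.936
grip_force: 0.0
time_s: 58.15
tcp_pos: [0.6116, -0.1609, 0.1763]
orientation: [[0.993, 0.117, 0.003], [0.117, -0.993, -0.003], [0.003, 0.004, -1.0]]
ft_force: [0.8, 1.2, -0.1]
opening: 0.934
grip_force: 0.0
(582, 780, 3)
```

View pics/c14.png

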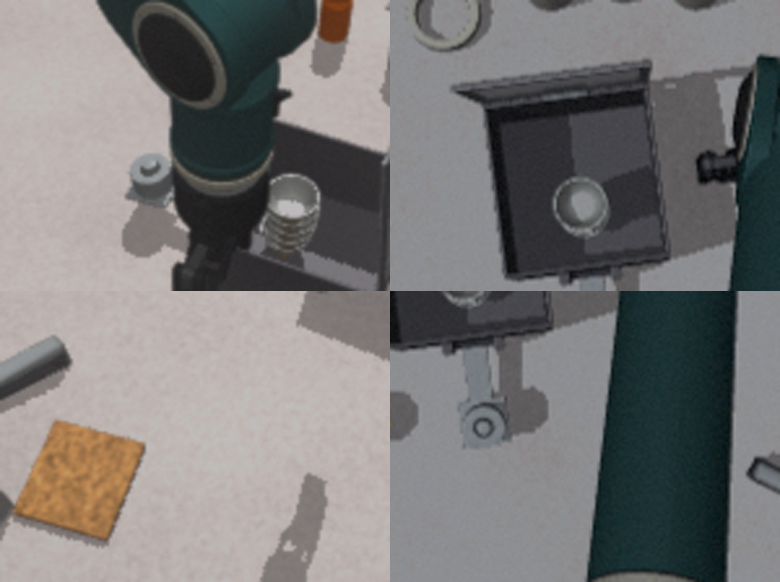

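Five covers are nested at (292,205) with the lid up, the collar is on its post and the coaster is empty. I go for the collar.

Run:
```python
from h import *
print(ray("top",195+94/2.6-.3,180+136/2.6-.3,.07))
go((.4165,.018,.17,.12))
```

```text
[0.4133 0.0172 0.07  ]
dp [-17.2779 -19.8562   0.5605] rot [ 0.0027 -0.0033  0.0013]
```

```bash
python3 -m jog '{"rotation":[[0,0,0],[0,0,0],[0,0,0],[0,0,0],[0,0,0],[0,0,0],[0,0,0],[0,0,0]],"dp":[[-4,-1,0],[-8,-3.5,0],[-11,-7,0],[-13.5,-11,0],[-15.5,-15,0],[-17.2,-19,0],[-17.3,-19.9,0],[-17.3,-19.9,0]],"hand":[7.2,7.2,7.2,7.2,7.2,7.2,7.2,7.2]}' 80
python3 -m jog '{"rotation":[[0,0,0],[0,0,0],[0,0,0],[0,0,0],[0,0,0],[0,0,0],[0,0,0],[0,0,0]],"dp":[[0,0,0],[0,0,1],[0,0,3],[0,0,5],[0,0,7],[0,0,8],[0,0,8],[0,0,8]],"hand":[7.2,7.2,7.2,7.2,7.2,7.2,7.2,7.2]}' 80
python3 -c "
from h import *
go((.416,.0179,.023,.12))"
```

```text
time_s: 59.05
tcp_pos: [0.4162, 0.0195, 0.1762]
orientation: [[0.992, 0.125, 0.005], [0.125, -0.992, -0.003], [0.005, 0.004, -1.0]]
ft_force: [0.6, 0.0, 0.0]
opening: 0.84
grip_force: 0.0
time_s: 59.85
tcp_pos: [0.4173, 0.0165, 0.0958]
orientation: [[0.993, 0.119, 0.004], [0.119, -0.993, -0.003], [0.004, 0.004, -1.0]]
ft_force: [-0.4, -0.2, 0.7]
opening: 0.841
grip_force: 0.0
dp [-0.138  -0.1782  7.278 ] rot [ 0.004  -0.0038 -0.001 ]
```

```bash
python3 -m jog '{"rotation":[[0,0,0],[0,0,0],[0,0,0],[0,0,0],[0,0,0],[0,0,0],[0,0,0],[0,0,0]],"dp":[[-0.14,-0.15,2],[-0.14,-0.15,4],[-0.14,-0.15,5.5],[-0.14,-0.15,6.5],[-0.14,-0.15,7.1],[-0.14,-0.15,7.1],[-0.14,-0.15,7.1],[-0.14,-0.15,7.1]],"hand":[7.2,7.2,7.2,7.2,7.2,7.2,7.2,7.2]}' 80
python3 -m jog '{"rotation":[[0,0,0],[0,0,0],[0,0,0],[0,0,0],[0,0,0],[0,0,0],[0,0,0],[0,0,0]],"dp":[[0,0,0],[0,0,0],[0,0,0],[0,0,0],[0,0,0],[0,0,0],[0,0,0],[0,0,0]],"hand":[6,5,4.4,4.4,4.4,4.4,4.4,4.4]}' 80
```

```text
time_s: 60.65
tcp_pos: [0.4163, 0.018, 0.0254]
orientation: [[0.993, 0.119, 0.006], [0.119, -0.993, -0.003], [0.005, 0.004, -1.0]]
ft_force: [-0.6, -0.0, -0.1]
opening: 0.843
grip_force: 0.0
time_s: 61.45
tcp_pos: [0.416, 0.0179, 0.0256]
orientation: [[0.993, 0.119, 0.005], [0.119, -0.993, -0.004], [0.005, 0.004, -1.0]]
ft_force: [-2.5, -0.4, 10.9]
opening: 0.537
grip_force: 80.2
```

```bash
python3 -m jog '{"rotation":[[0,0,0],[0,0,0],[0,0,0],[0,0,0],[0,0,0],[0,0,0],[0,0,0],[0,0,0]],"dp":[[0.1,0,0.4],[0.1,0,-0.4],[0.2,0,-0.8],[0.3,0,-1.2],[0.4,0,-1.7],[0.5,0,-2.2],[0.55,0,-2.6],[0.6,0,-3]],"hand":[4.4,4.4,4.4,4.4,4.4,4.4,4.4,4.4]}' 80
python3 -c "
from h import *
print(get_state()['ft_force'])"
```

```text
time_s: 62.25
tcp_pos: [0.4195, 0.0183, 0.0545]
orientation: [[0.993, 0.119, 0.0], [0.119, -0.993, -0.004], [-0.0, 0.004, -1.0]]
ft_force: [-5.6, -0.6, 0.2]
opening: 0.538
grip_force: 84.0
[-5.5801 -0.6492  0.222 ]
```

```bash
python3 -m jog '{"rotation":[[0,0,0],[0,0,0],[0,0,0],[0,0,0],[0,0,0],[0,0,0],[0,0,0],[0,0,0]],"dp":[[-0.1,0,-0.5],[-0.1,0,-1],[-0.1,0,-1.6],[-0.1,0,-2.2],[-0.1,0,-2.8],[-0.1,0,-3.5],[-0.1,0,-4.5],[-0.1,0,-5.5]],"hand":[4.4,4.4,4.4,4.4,4.4,4.4,4.4,4.4]}' 80
python3 -m jog '{"rotation":[[0,0,0],[0,0,0],[0,0,0],[0,0,0],[0,0,0],[0,0,0],[0,0,0],[0,0,0]],"dp":[[0,0,-1],[0,0,-2],[0,0,-2],[0,0,-2],[0,0,-2],[0,0,-2],[0,0,-2],[0,0,-2]],"hand":[4.4,4.4,4.4,4.4,4.4,4.4,4.4,4.4]}' 80
python3 - <<'E'
from h import *
b=snapshot("scene");c=snapshot("top");cv2.imwrite("pics/s15.png",b);cv2.imwrite("pics/t15.png",c)
# lid shut? compare with the start picture over the lid area (top view) and with the open one
s=cv2.imread("pics/top0.png")
sl=np.s_[135:195,192:255]
print("diff to shut",np.abs(c[sl].astype(int)-s[sl]).mean(),"open",np.abs(cv2.imread("pics/t14.png")[sl].astype(int)-s[sl]).mean())
go((.4623,-.4053,.12,.12))
E
```

```text
time_s: 63.05
tcp_pos: [0.4203, 0.0189, 0.1106]
orientation: [[0.993, 0.12, 0.005], [0.12, -0.993, -0.004], [0.004, 0.004, -1.0]]
ft_force: [0.4, -0.9, -3.4]
opening: 0.541
grip_force: 83.6
time_s: 63.85
tcp_pos: [0.42, 0.0189, 0.1295]
orientation: [[0.993, 0.12, 0.004], [0.12, -0.993, -0.004], [0.003, 0.004, -1.0]]
ft_force: [-0.1, 0.2, -3.9]
opening: 0.539
grip_force: 83.7
diff to shut 8.972751322751323 open 37.245679012345676
dp [-0.8831 42.6147  1.1293] rot [ 0.004  -0.0036 -0.0002]
```

```bash
python3 -m jog '{"rotation":[[0,0,0],[0,0,0],[0,0,0],[0,0,0],[0,0,0],[0,0,0],[0,0,0],[0,0,0]],"dp":[[-0.1,3,0],[-0.2,7.5,0],[-0.3,12,0],[-0.4,16.5,0],[-0.5,21,0],[-0.6,25.5,0],[-0.7,30,0],[-0.8,34,0]],"hand":[4.4,4.4,4.4,4.4,4.4,4.4,4.4,4.4]}'
python3 -m jog '{"rotation":[[0,0,0],[0,0,0],[0,0,0],[0,0,0],[0,0,0],[0,0,0],[0,0,0],[0,0,0]],"dp":[[-0.1,4,0],[-0.1,7,0],[-0.1,8.6,1],[-0.1,8.6,3],[-0.1,8.6,5.5],[-0.1,8.6,8],[-0.1,8.6,10],[-0.1,8.6,10.5]],"hand":[4.4,4.4,4.4,4.4,4.4,4.4,4.4,4.4]}'
python3 -c "
from h import *
go((.4623,-.4053,-.0075,.12))"
```

```text
time_s: 64.75
tcp_pos: [0.4526, -0.3221, 0.131]
orientation: [[0.993, 0.118, 0.004], [0.118, -0.993, -0.004], [0.004, 0.004, -1.0]]
ft_force: [1.0, -0.1, -3.1]
opening: 0.539
grip_force: 83.7
time_s: 65.55
tcp_pos: [0.4609, -0.4041, 0.0235]
orientation: [[0.993, 0.119, 0.0], [0.119, -0.993, -0.0], [0.0, 0.0, -1.0]]
ft_force: [-0.7, -0.3, -3.8]
opening: 0.542
grip_force: 83.6
dp [0.1271 0.1406 3.1022] rot [ 0.0002 -0.0002 -0.0002]
```

```bash
python3 -m jog '{"rotation":[[0,0,0],[0,0,0],[0,0,0],[0,0,0],[0,0,0],[0,0,0],[0,0,0],[0,0,0]],"dp":[[0,0,0.5],[0,0,1],[0,0,1.5],[0,0,1.9],[0,0,2.2],[0,0,2.4],[0,0,2.4],[0,0,2.4]],"hand":[4.4,4.4,4.4,4.4,4.4,4.4,4.4,4.4]}'
```

```text
time_s: 66.35
tcp_pos: [0.4628, -0.4057, 0.0026]
orientation: [[0.993, 0.119, 0.005], [0.119, -0.993, -0.004], [0.004, 0.004, -1.0]]
ft_force: [-1.2, 0.3, -3.4]
opening: 0.537
grip_force: 83.6
```

```bash
python3 -m jog '{"rotation":[[0,0,0],[0,0,0],[0,0,0],[0,0,0],[0,0,0],[0,0,0],[0,0,0],[0,0,0]],"dp":[[0,0,0.1],[0,0,0.2],[0,0,0.3],[0,0,0.4],[0,0,0.5],[0,0,0.6],[0,0,0.6],[0,0,0.6]],"hand":[4.4,4.4,4.4,4.4,4.4,4.4,4.4,4.4]}'
python3 -m jog '{"rotation":[[0,0,0],[0,0,0],[0,0,0],[0,0,0],[0,0,0],[0,0,0],[0,0,0],[0,0,0]],"dp":[[0,0,0.05],[0,0,0.1],[0,0,0.15],[0,0,0.2],[0,0,0.2],[0,0,0.2],[0,0,0.2],[0,0,0.2]],"hand":[4.4,4.4,4.4,4.4,4.4,4.4,4.4,4.4]}'
```

```text
time_s: 67.15
tcp_pos: [0.4632, -0.4056, -0.003]
orientation: [[0.993, 0.12, 0.005], [0.12, -0.993, -0.004], [0.005, 0.004, -1.0]]
ft_force: [0.4, 2.0, 2.7]
opening: 0.542
grip_force: 84.4
time_s: 67.95
tcp_pos: [0.464, -0.4056, -0.0038]
orientation: [[0.993, 0.12, 0.006], [0.12, -0.993, -0.004], [0.006, 0.005, -1.0]]
ft_force: [-0.7, 4.6, 11.5]
opening: 0.539
grip_force: 85.4
```

```bash
python3 -m jog '{"rotation":[[0,0,0],[0,0,0],[0,0,0],[0,0,0],[0,0,0],[0,0,0],[0,0,0],[0,0,0]],"dp":[[0,0,0],[0,0,0],[0,0,0],[0,0,0],[0,0,0],[0,0,0],[0,0,0],[0,0,0]],"hand":[4.8,5.2,5.6,6,6.6,7.2,7.2,7.2]}'
python3 -m jog '{"rotation":[[0,0,0],[0,0,0],[0,0,0],[0,0,0],[0,0,0],[0,0,0],[0,0,0],[0,0,0]],"dp":[[0,0,-1],[0,0,-4],[0,0,-8],[0,0,-12],[0,0,-15],[0,0,-18],[0,0,-18],[0,0,-18]],"hand":[7.2,7.2,7.2,7.2,7.2,7.2,7.2,7.2]}'
python3 -m jog '{"rotation":[[0,0,0],[0,0,0],[0,0,0],[0,0,0],[0,0,0],[0,0,0],[0,0,0],[0,0,0]],"dp":[[-2,0,0],[-5,4,0],[-7,8,0],[-7,12,0],[-7,15,0],[-7,15,0],[-7,15,0],[-7,15,0]],"hand":[7.2,7.2,7.2,7.2,7.2,7.2,7.2,7.2]}'
python3 - <<'E'
from h import *
b=snapshot("scene");c=snapshot("top");cv2.imwrite("pics/s16.png",b);cv2.imwrite("pics/t16.png",c)
ref={"top":cv2.imread("pics/top0.png"),"scene":cv2.imread("pics/scene0.png")}
for n,im in(("top",c),("scene",b)):
    for tag,i in(("ref",ref[n]),("now",im)):
        u,v=proj(n,[.4623,-.4053,.01]).astype(int);w=24
        p=i[v-w:v+w,u-w:u+w];h=cv2.cvtColor(p,cv2.COLOR_BGR2HSV)
        cork=((h[...,1]>80)&(h[...,0]<25)).astype(np.uint8)
        cs,_=cv2.findContours(cork,cv2.RETR_EXTERNAL,2);k=max(cs,key=cv2.contourArea);hull=np.zeros_like(cork);cv2.drawContours(hull,[cv2.convexHull(k)],0,1,-1)
        m=((hull>0)&(h[...,1]<70)).astype(np.uint8);nl,_,st,ce=cv2.connectedComponentsWithStats(m);j=1+np.argmax(st[1:,4])
        print(n,tag,"cork",cork.sum(),"ring",st[j],ray(n,ce[j][0]+u-w,ce[j][1]+v-w,.03)[:2],"cork c",ray(n,*(np.array(cv2.minAreaRect(k)[0])+[u-w,v-w]),.01)[:2])
sl=np.s_[135:195,192:255]; print("lid diff",np.abs(c[sl].astype(int)-ref["top"][sl]).mean(), "post region",np.abs(c[218:242,220:242].astype(int)-ref["top"][218:242,220:242]).mean())
E
```

```text
time_s: 68.75
tcp_pos: [0.4627, -0.4056, -0.0056]
orientation: [[0.993, 0.119, 0.004], [0.119, -0.993, -0.004], [0.004, 0.004, -1.0]]
ft_force: [0.4, -0.0, 0.4]
opening: 0.845
grip_force: 0.0
time_s: 69.55
tcp_pos: [0.4622, -0.4052, 0.1757]
orientation: [[0.993, 0.119, 0.006], [0.119, -0.993, -0.005], [0.005, 0.005, -1.0]]
ft_force: [0.4, 1.4, 0.2]
opening: 0.845
grip_force: 0.0
time_s: 70.35
tcp_pos: [0.4106, -0.5603, 0.1737]
orientation: [[0.993, 0.121, 0.003], [0.121, -0.993, -0.001], [0.003, 0.001, -1.0]]
ft_force: [-0.1, -0.4, -0.1]
opening: 0.846
grip_force: 0.0
top ref cork 757 ring [ 19  17  18  16 204] [ 0.4628 -0.4092] cork c [ 0.4619 -0.405 ]
top now cork 758 ring [ 18  16  17  17 198] [ 0.4645 -0.4043] cork c [ 0.4619 -0.405 ]
scene ref cork 1117 ring [ 11  13  21  22 339] [ 0.461  -0.4103] cork c [ 0.4593 -0.4074]
scene now cork 1114 ring [ 13  11  21  23 337] [ 0.4627 -0.4056] cork c [ 0.4596 -0.4076]
lid diff 2.0925925925925926 post region 1.5991161616161615
```

Against the start pictures, the ring's blob on the coaster matches the flat collar, about 3 mm from the cork's centre. The lid and lever areas match the shut state.

```bash
python3 -c "
from plant import *
print(sign_off())"
```

```text
the job is handed in; nothing more can be done
None
```

I handed the job in at about 70 s (verdict not shown): all five covers are nested in the caddy, the lid is shut and the collar lies flat within about 3 mm of the coaster's centre, with the final state checked by image comparison only.

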